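# Return a pile of pool devices to their charging cradles

### The job

The pool devices have come back in one pile and need charging: take the pile apart and lay each device in the charging cradle made for it (the one whose pocket has its size and colour), face up and flat on the pocket floor inside the rim; either way round will do, as the contacts are in the middle. Set each one down gently, never letting it fall, and leave the small carton and the pink highlighter at the edge of the work where they are.

Things in the scene. Friction and masses are not known exactly. Their poses are not given: they have to be found in the camera images.
- terminal: handheld data terminal: yellow rubber shell with a dark face, screen and grey keypad; 150 long (x) x 66 wide (y) x 22 mm high, 0.26 kg; at the bottom of the pile, lying on the desk face up. Origin: centre of the underside; x toward the screen end, z up. A flat-sided block, like all four; each layer of the pile is turned and shifted a little
- hotspot: pocket Wi-Fi hotspot: white, with a dark display and a round grey button; 100 (x) x 58 (y) x 20 mm high, 0.15 kg; lies on the terminal. Origin: centre of the underside; x toward the display end, z up
- card_reader: card reader: blue, with nine white keys and a small dark screen; 74 (x) x 49 (y) x 20 mm high, 0.11 kg; lies on the hotspot. Origin: centre of the underside; x toward the screen end, z up
- headset_case: headset case: small red box with a lid seam; 50 (x) x 38 (y) x 22 mm high, 0.06 kg; on top of the pile. The lid does not open. Origin: centre of the underside; x toward the hinge, z up
- terminal_cradle: fixed charging cradle of the terminal: low grey tray, yellow pocket floor with a dark patch and brass contacts mid-way. Pocket 164 (x) x 80 (y) mm, floor 6 mm above the desk; rims 8 mm wide, tops 12 mm above the desk; at the +x end a head 22 mm deep, 22 mm high, with yellow strip and green lamp. Outer 194 x 96 mm. Origin: on the desk below the pocket's centre; x toward the head, z up
- hotspot_cradle: fixed charging cradle of the hotspot: low grey tray, white pocket floor with a dark patch and brass contacts mid-way. Pocket 114 (x) x 72 (y) mm, floor 6 mm above the desk; rims 8 mm wide, tops 12 mm above the desk; at the +x end a head 22 mm deep, 22 mm high, with white strip and green lamp. Outer 144 x 88 mm. Origin: on the desk below the pocket's centre; x toward the head, z up
- card_reader_cradle: fixed charging cradle of the card reader: low grey tray, blue pocket floor with a dark patch and brass contacts mid-way. Pocket 88 (x) x 63 (y) mm, floor 6 mm above the desk; rims 8 mm wide, tops 12 mm above the desk; at the +x end a head 22 mm deep, 22 mm high, with blue strip and green lamp. Outer 118 x 79 mm. Origin: on the desk below the pocket's centre; x toward the head, z up
- headset_cradle: fixed charging cradle of the headset case: low grey tray, red pocket floor with a dark patch and brass contacts mid-way. Pocket 64 (x) x 52 (y) mm, floor 6 mm above the desk; rims 8 mm wide, tops 12 mm above the desk; at the +x end a head 22 mm deep, 22 mm high, with red strip and green lamp. Outer 94 x 68 mm. Origin: on the desk below the pocket's centre; x toward the head, z up
- highlighter: bystander: pink highlighter lying on the desk behind the work, 118 x 21 x 22 mm; origin: centre of its underside
- carton: bystander: small printed white and red carton standing to the left of the work, 88 x 62 x 45 mm high; origin: centre of its underside. Beyond it, at x over 0.57 and y over 0.29 m, a drawer of the black cabinet stands open 0.19 to 0.23 m above the desk (fixed): keep the arm clear of it
There are look-alikes about, which are no part of the job. Leave any orange look-alike of the headset_cradle alone.

How it is judged:
At the end, for the whole second after the job is handed in: Each of the four devices lies in its own cradle: centre within 12 mm of the pocket's centre seen from above, underside 3 to 9 mm above the desk (pocket floor: 6 mm), tilted less than 0.06 rad, its length along the pocket within 0.35 rad (either way round), at rest (horizontal distance between terminal and terminal_cradle below 0.012 m and z of terminal in the frame of terminal_cradle between 0.003 and 0.009 m and angle between each of terminal, hotspot, card_reader, headset_case's own z axis and vertical below 0.06 rad and angle between the x axis of terminal and the x axis of terminal_cradle, either way round below 0.35 rad and linear speed of each of terminal, hotspot, card_reader, headset_case below 0.02 m/s and angular speed of each of terminal, hotspot, card_reader, headset_case below 0.2 rad/s and horizontal distance between hotspot and hotspot_cradle below 0.012 m and z of hotspot in the frame of hotspot_cradle between 0.003 and 0.009 m and angle between the x axis of hotspot and the x axis of hotspot_cradle, either way round below 0.35 rad and horizontal distance between card_reader and card_reader_cradle below 0.012 m and z of card_reader in the frame of card_reader_cradle between 0.003 and 0.009 m and angle between the x axis of card_reader and the x axis of card_reader_cradle, either way round below 0.35 rad and horizontal distance between headset_case and headset_cradle below 0.012 m and z of headset_case in the frame of headset_cradle between 0.003 and 0.009 m and angle between the x axis of headset_case and the x axis of headset_cradle, either way round below 0.35 rad); the robot touches nothing.
It fails at once if the pink highlighter is moved by more than 15 mm (distance of highlighter from where it was at the start of the episode above 0.015 m).
It fails at once if the small carton is moved by more than 15 mm (distance of carton from where it was at the start of the episode above 0.015 m).
It fails at once if a device is dropped or thrown (faster than 0.8 m/s, as after a fall of 33 mm, with no finger touching it) ((linear speed of terminal above 0.8 m/s and contact force between the fingers and terminal below 0.1 N) or (linear speed of hotspot above 0.8 m/s and contact force between the fingers and hotspot below 0.1 N) or (linear speed of card_reader above 0.8 m/s and contact force between the fingers and card_reader below 0.1 N) or (linear speed of headset_case above 0.8 m/s and contact force between the fingers and headset_case below 0.1 N)).
It also fails if it takes over 120 s, if anything falls off the work surface, if the arm or the gripper's body presses on something with over 40 N, if the wrist force passes 120 N, or if a joint passes its speed limit or range.

### The arm

A 6-joint arm with a two-finger parallel gripper is mounted at the origin on a cart in front of the work surface, level with it; the furniture and walls round the work are solid. World frame = base frame: x ahead of the robot, y to its left, z up, the work surface at z = 0. Lengths are in m, angles in rad, forces in N, time in s.
With the tool pointing down it reaches from about 0.425 to 0.925 m from the base axis. Payload 12.5 kg.
Tool frame: the origin (TCP) lies at the very end of the fingers, on their centre line; the grasp point (between the pads) lies 19 mm behind it; z points along the fingers, y is the line along which they close (so a half turn about z gives the same grasp; the last joint's range is limited). The gripper opens to 85 mm and grips with 20 to 120 N. Pads are 22 mm wide; open, the fingers measure 114 mm over their backs; the gripper's body (76 mm by 85 mm) begins 54 mm behind the grasp point. The pads swing forward as they close: fully open they stand 13 mm farther back than shut.
Start: joints at [1.065, 0.491, 1.559, -0, 1.092, -0.106], TCP at [0.243, 0.576, 0.21] pointing down, gripper open.
Joint ranges: [-3.1, 3.1], [-0.84, 2.19], [0.05, 2.79], [-1.13, 4.28], [0.06, 2.93], [-2.69, 2.69]. Speed limits (rad/s): [2.22, 2.22, 2.79, 3.14, 3.14, 3.14].

### API

Orientations are given as a 3x3 rotation matrix whose columns are the frame's x, y, z axes.
In Python, from workcell import sensors, imaging, workorder gives the robot as it stands.
- The arm moves only by the tool drive_tool, never from a script. Its argument "motion" is a list of rows, each a list of 2 entries, a list of its own where there are three numbers: the shift along the tool's x, y, z normalised to -1 to 1, where 1 is 0.1 m, then the turn, a rotation vector about the tool's x, y, z normalised to -1 to 1, where 1 is 30 degrees. A call has exactly 10 rows; each row is the pose to reach, as a shift and turn from the pose commanded when the call began, along the tool's axes at that moment; what a row does not reach only later rows make up. A row lasts 1/10 s, in which the tool goes at most 50 mm and 8.59 degrees, less where a joint would pass 70% of its speed; a pose out of reach is approached as far as the arm can. A call with a number of a shift or a turn outside -1 to 1 is refused whole. A call with a gripper value outside its range is refused whole. "hand" is the opening, from 0 (shut) to 1 (fully open), set as the call begins (left out, the last holds). The fingers move at their own pace and stop on an object; "force" is the grip in N (left out, the last holds). Time passes only in rows, so rows that repeat a pose let the fingers close, or fill a call up. It gives the time, the measured TCP pose, the force, the opening and the grip force at its end, in the units of the state.
- sensors.read_state(): the state, without advancing time (a new reading comes with each control period).
- imaging.read_camera(name): name is "scene" or "top" or "wrist"; returns the picture (400x640x3 uint8, red, green, blue); there is no depth.
- imaging.calibration(name): a dict with "intrinsics" (3x3 intrinsics, pixels), "R" (3x3) and "t" (3): a world point X has camera coordinates R X + t. Camera axes: x right, y down, z forward; pixel columns grow to the right and rows downward; lengths in m; the calibration is good to about 2 mm. A picture is of the moment at which its call begins: read the wrist's pose just before it. calibration takes no time and is no camera call; for the wrist camera it gives the pose at the moment of the call.
- workorder.hand_in(): hands the job in; it is judged then, once.
The state is a dict: "t": time; "joint_pos": joint angles; "joint_vel": joint speeds; "tau": joint torques, N m; "eef_pos": TCP position; "ee_rot": TCP orientation; "contact_force": force on the tool from outside, world axes, zero at the start; "torque": the same for the moment, N m; "finger_gap": opening from 0.0 (shut) to 1.0 (fully open); "grasp_force": force on a finger pad.
Only numpy, scipy, OpenCV 4.12 (cv2) and the standard library are available. Lean on these libraries where they do the work, as an engineer would, in place of code of your own. Each camera call takes 0.05 s, during which the arm holds its last target. There are 200 camera calls.

## Working session

There is one attempt and no reset: what is moved stays moved. The work goes in short steps, Python scripts to look and compute and a tool call to move; the robot and the scene stay as the last step left them, time stands still between calls to the robot, and variables do not carry over. Pictures are saved under pics/ and viewed, at most 14 in all, crops included, and the job is handed in when it is done.

Besides the shell and the picture viewer there is one more tool, called as name([rows], argument=value, ...), one row to a line, values as JSON. drive_tool: Moves the arm, as the interface text tells. Scaled input: -1 to 1 covers 0.1 m each way for a shift and 30 degrees each way for a turn. Its arguments: {"type":"object","properties":{"motion":{"type":"array","items":{"type":"array"}},"hand":{"type":"number"},"force":{"type":"number"}},"required":["motion"]}

```bash
mkdir -p pics; cat > h.py <<'E'
import numpy as np, cv2
from workcell import sensors, imaging, workorder
def snap(name,fn):
    im=imaging.read_camera(name); cv2.imwrite('pics/'+fn,im[:,:,::-1]); return im
E
python3 - <<'E'
from h import *
s=sensors.read_state(); print(s['t'],s['eef_pos'],s['ee_rot'],s['finger_gap'])
for n in ['scene','top','wrist']:
    c=imaging.calibration(n); print(n,np.round(c['intrinsics'],1).tolist(),np.round(c['R'],4).tolist(),np.round(c['t'],4).tolist(), 'pos',np.round(-np.array(c['R']).T@np.array(c['t']),3))
    snap(n,n+'0.png')
E
```

```text
0.0 [0.24311562 0.57548973 0.20931911] [[-9.21147417e-01  3.89213473e-01 -5.55737906e-04]
 [ 3.89213851e-01  9.21146876e-01 -1.00513323e-03]
 [ 1.20704842e-04 -1.14217677e-03 -9.99999340e-01]] 1.0008142846245955
scene [[407.2, 0.0, 325.6], [0.0, 407.2, 205.4], [0.0, 0.0, 1.0]] [[0.8329, -0.5533, -0.0072], [-0.2781, -0.4073, -0.8699], [0.4785, 0.7266, -0.4931]] [-0.5129, 0.2253, 1.2049] pos [-0.087 -1.068  0.786]
top [[396.9, 0.0, 322.7], [0.0, 396.9, 199.6], [0.0, 0.0, 1.0]] [[0.0003, -0.9999, -0.0123], [-0.9805, 0.0021, -0.1967], [0.1967, 0.0121, -0.9804]] [-0.0313, 0.5874, 1.0754] pos [ 0.364 -0.046  1.169]
wrist [[341.0, 0.0, 318.1], [0.0, 341.0, 201.5], [0.0, 0.0, 1.0]] [[0.3888, 0.9213, -0.0015], [0.8751, -0.3687, 0.3135], [0.2883, -0.1232, -0.9496]] [-0.6237, -0.0406, 0.3809] pos [0.168 0.607 0.374]
```

View pics/top0.png

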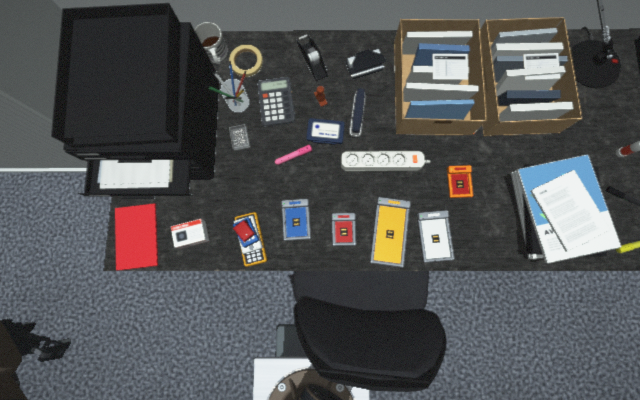

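View pics/scene0.png

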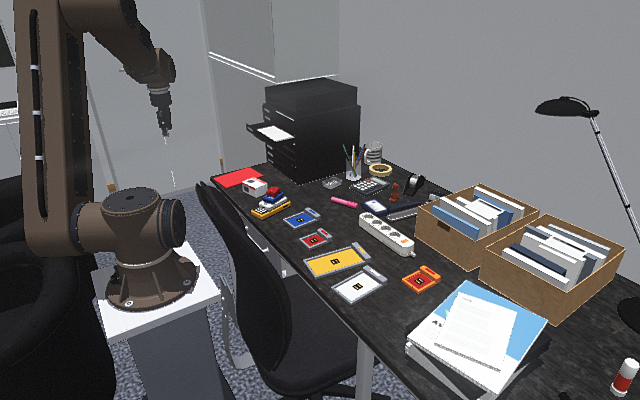

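Top view: the pile is at about (248,238), with the carton at (188,233) and the highlighter at (293,155). The cradles are blue (296,220), red (344,229), yellow (391,232) and white (436,237). There are two candidates for the headset cradle, grey with a red floor (344,229) and an orange tray (460,182). The grey/red one fits the description. I'll confirm it in an enlarged crop.

```bash
cat >> h.py <<'E'
def ray(cal,uv):
    K=np.array(cal['intrinsics']);R=np.array(cal['R']);t=np.array(cal['t'])
    d=R.T@np.linalg.inv(K)@np.array([uv[0],uv[1],1.]); return -R.T@t,d
def onz(cal,uv,z):
    o,d=ray(cal,uv); return o+d*(z-o[2])/d[2]
def tri(obs):  # [(cal,uv),...] least squares ray intersection; returns point, rms miss
    A=np.zeros((3,3));b=np.zeros(3);L=[]
    for c,uv in obs:
        o,d=ray(c,uv);d=d/np.linalg.norm(d);P=np.eye(3)-np.outer(d,d);A+=P;b+=P@o;L.append((P,o))
    x=np.linalg.solve(A,b); return x,np.sqrt(np.mean([np.sum((P@(x-o))**2) for P,o in L]))
def crop(im,x0,y0,x1,y1,k,fn):
    cv2.imwrite('pics/'+fn,cv2.resize(im[y0:y1,x0:x1],None,fx=k,fy=k,interpolation=cv2.INTER_CUBIC))
E
python3 - <<'E'
from h import *
im=cv2.imread('pics/top0.png'); crop(im,220,160,480,275,3,'c1.png')
c=imaging.calibration('top')
for n,uv,z in [('pile',(248,238),.05),('blue',(296,222),.006),('red',(344,231),.006),('yel',(391,234),.006),('white',(436,239),.006),('carton',(188,233),.045),('hl',(293,155),.02)]: print(n,np.round(onz(c,uv,z),3))
E
```

```text
pile [0.479 0.18  0.05 ]
blue [0.53  0.048 0.006]
red [ 0.504 -0.094  0.006]
yel [ 0.495 -0.232  0.006]
white [ 0.48  -0.362  0.006]
carton [0.494 0.353 0.045]
hl [0.733 0.058 0.02 ]
```

View pics/c1.png

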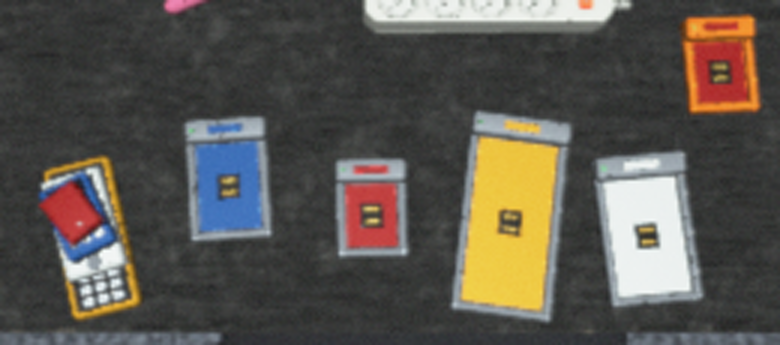

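The crop confirms it: the grey tray with the red floor, crop (371,207), is the headset cradle, and the orange one at (720,65) stays alone. Next I move the wrist camera over the pile.

drive_tool([
  [[-0.1, -0.07, 0], [0, 0, -0.1]],
  [[-0.2, -0.14, 0], [0, 0, -0.2]],
  [[-0.3, -0.21, 0], [0, 0, -0.3]],
  [[-0.4, -0.28, 0], [0, 0, -0.4]],
  [[-0.5, -0.35, 0], [0, 0, -0.5]],
  [[-0.6, -0.42, 0], [0, 0, -0.6]],
  [[-0.7, -0.49, 0], [0, 0, -0.7]],
  [[-0.8, -0.56, 0], [0, 0, -0.8]],
  [[-0.9, -0.63, 0], [0, 0, -0.9]],
  [[-1, -0.7, 0], [0, 0, -1]],
], hand=1)

```text
t: 1.15
eef_pos: [0.3083, 0.4718, 0.2097]
ee_rot: [[-0.992, -0.126, -0.0], [-0.126, 0.992, -0.0], [0.0, -0.0, -1.0]]
contact_force: [0.3, 0.5, 0.4]
finger_gap: 1.004
grasp_force: 0.0
```

drive_tool([
  [[-0.05, -0.1, 0], [0, 0, 0]],
  [[-0.1, -0.2, 0], [0, 0, 0]],
  [[-0.14, -0.3, 0], [0, 0, 0]],
  [[-0.18, -0.4, 0], [0, 0, 0]],
  [[-0.22, -0.5, 0], [0, 0, 0]],
  [[-0.27, -0.6, 0], [0, 0, 0]],
  [[-0.31, -0.7, 0], [0, 0, 0]],
  [[-0.36, -0.8, 0], [0, 0, 0]],
  [[-0.4, -0.9, 0], [0, 0, 0]],
  [[-0.45, -1, 0], [0, 0, 0]],
])

```text
t: 2.15
eef_pos: [0.3655, 0.3779, 0.2099]
ee_rot: [[-0.992, -0.123, 0.0], [-0.123, 0.992, 0.0], [-0.0, 0.0, -1.0]]
contact_force: [0.4, 0.3, 0.6]
finger_gap: 1.002
grasp_force: 0.0
```

drive_tool([
  [[-0.05, -0.1, 0], [0, 0, 0]],
  [[-0.1, -0.2, 0], [0, 0, 0]],
  [[-0.14, -0.3, 0], [0, 0, 0]],
  [[-0.18, -0.4, 0], [0, 0, 0]],
  [[-0.22, -0.5, 0], [0, 0, 0]],
  [[-0.27, -0.6, 0], [0, 0, 0]],
  [[-0.31, -0.7, 0], [0, 0, 0]],
  [[-0.36, -0.8, 0], [0, 0, 0]],
  [[-0.4, -0.9, 0], [0, 0, 0]],
  [[-0.45, -1, 0], [0, 0, 0]],
])

```text
t: 3.15
eef_pos: [0.4225, 0.2842, 0.2099]
ee_rot: [[-0.992, -0.123, -0.0], [-0.123, 0.992, 0.0], [0.0, 0.0, -1.0]]
contact_force: [0.1, 0.4, -0.5]
finger_gap: 1.0
grasp_force: 0.0
```

```bash
cat >> h.py <<'E'
import pickle
def wsnap(fn):
    c=imaging.calibration('wrist'); s=sensors.read_state(); im=snap('wrist',fn+'.png'); pickle.dump((c,s['eef_pos'],s['ee_rot']),open('pics/'+fn+'.pkl','wb')); return im[:,:,::-1].copy(),c,s
E
python3 - <<'E'
from h import *
im,c,s=wsnap('w1'); print(s['t'],s['eef_pos'])
E
```

```text
3.15 [0.42252388 0.28418948 0.20991124]
```

drive_tool([
  [[-0.05, -0.1, 0], [0, 0, 0]],
  [[-0.1, -0.2, 0], [0, 0, 0]],
  [[-0.14, -0.3, 0], [0, 0, 0]],
  [[-0.18, -0.4, 0], [0, 0, 0]],
  [[-0.22, -0.5, 0], [0, 0, 0]],
  [[-0.27, -0.6, 0], [0, 0, 0]],
  [[-0.31, -0.7, 0], [0, 0, 0]],
  [[-0.36, -0.8, 0], [0, 0, 0]],
  [[-0.45, -1, 0], [0, 0, 0]],
  [[-0.45, -1, 0], [0, 0, 0]],
])

```text
t: 4.2
eef_pos: [0.4803, 0.1896, 0.2099]
ee_rot: [[-0.993, -0.122, 0.0], [-0.122, 0.993, -0.0], [-0.0, -0.0, -1.0]]
contact_force: [-0.4, -0.2, 0.1]
finger_gap: 1.002
grasp_force: 0.0
```

```bash
python3 - <<'E'
from h import *
im,c,s=wsnap('w2'); print(s['t'],s['eef_pos'],s['ee_rot'],s['joint_pos'])
a=cv2.imread('pics/w1.png'); 
cv2.imwrite('pics/m1.png',cv2.resize(np.hstack([a,im])[:, :],(800,250),interpolation=cv2.INTER_AREA))
E
```

```text
4.2 [0.48031477 0.18964912 0.20986033] [[-9.92538307e-01 -1.21932630e-01  3.78110838e-04]
 [-1.21932682e-01  9.92538366e-01 -1.15788268e-04]
 [-3.61171145e-04 -1.61028360e-04 -9.99999922e-01]] [ 2.48200766e-01  3.37215766e-01  1.82204757e+00 -2.46663844e-04
  9.81991250e-01 -1.44469545e+00]
```

View pics/m1.png

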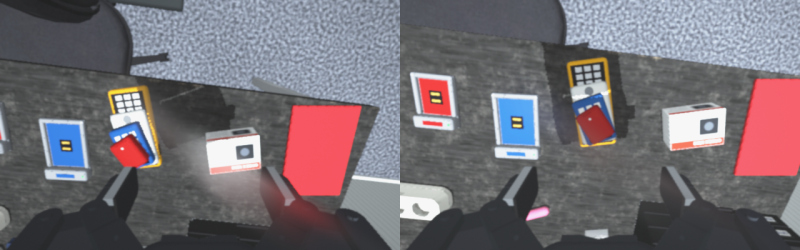

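The wrist views show the pile at about (208,205) in w1 and (307,165) in w2, with the fingertips at the bottom. I'll enlarge the pile in both views.

```bash
python3 - <<'E'
from h import *
a=cv2.imread('pics/w1.png');b=cv2.imread('pics/w2.png')
f=lambda m,x,y:cv2.resize(m[y:y+150,x:x+100],None,fx=4,fy=4,interpolation=cv2.INTER_CUBIC)
cv2.imwrite('pics/c2.png',np.hstack([f(a,165,128),f(b,260,88)]))
E
```

```text
(no output)
```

View pics/c2.png

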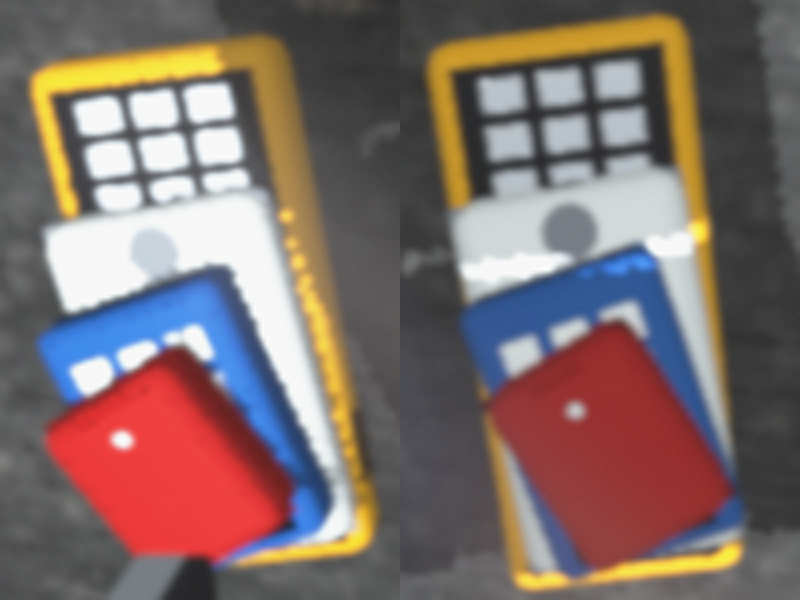

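The crop shows red on blue on white on yellow. The red case's corners in w2 (full-image pixels = crop/4 + origin) are near (282,188), (314,168), (344,210) and (310,230). Next I triangulate the shared features.

```bash
python3 - <<'E'
from h import *
c1=pickle.load(open('pics/w1.pkl','rb'))[0];c2=pickle.load(open('pics/w2.pkl','rb'))[0]
P1=lambda p:(165+p[0]/4-.4,128+p[1]/4-.4); P2=lambda p:(260+p[0]/4-.4,88+p[1]/4-.4)
for n,a,b in [('case dot',(122,440),(175,410)),('case A',(47,425),(90,400)),('reader c1',(40,342),(62,315)),('reader c2',(225,268),(243,245)),('hs circle',(155,252),(170,230)),('hs c1',(47,230),(55,208)),('hs c2',(265,190),(280,168)),('term c1',(32,70),(28,48)),('term key',(164,152),(166,132))]:
    x,e=tri([(c1,P1(a)),(c2,P2(b))]); print(n,np.round(x*1000,1),round(e*1000,2))
def quad(ps,z):
    q=np.array([onz(c2,P2(p),z) for p in ps]); return q
def rep(n,ps,z):
    q=quad(ps,z); L=[np.linalg.norm(q[i]-q[(i+1)%len(q)])*1000 for i in range(len(q))]
    print(n,np.round(q[:,:2]*1000,1).tolist(),'sides',np.round(L,1),'ctr',np.round(q.mean(0)*1000,1),'ang',[round(np.degrees(np.arctan2(*(q[(i+1)%len(q)]-q[i])[1::-1])),1) for i in range(len(q))])
rep('case',[(87,400),(215,320),(337,492),(200,572)],.084)
rep('term',[(26,46),(287,12),(345,558),(115,588)],.022)
print('reader front mid'); rep('reader',[(60,315),(243,245),(342,500)],.062)
rep('hs',[(52,208),(283,167),(343,540)],.042)
E
```

```text
case dot [485.5 176.8  84.6] 0.12
case A [487.1 157.3  78.6] 0.16
reader c1 [473.5 148.   59.8] 0.62
reader c2 [454.4 188.4  44.1] 0.41
hs circle [453.1 170.3  42.4] 0.24
hs c1 [451.7 141.8  38.9] 0.27
hs c2 [436.  195.2  33.4] 0.16
term c1 [416.1 129.1  15.8] 0.1
term key [431.8 166.1  23.1] 0.22
case [[485.7, 157.2], [464.3, 183.1], [500.3, 215.1], [523.5, 186.7]] sides [33.6 48.2 36.8 48. ] ctr [493.5 185.5  84. ] ang [np.float64(129.5), np.float64(41.7), np.float64(-50.8), np.float64(-142.1)]
term [[415.3, 129.4], [399.5, 192.3], [540.9, 227.8], [557.8, 165.1]] sides [ 64.9 145.8  65.  146.9] ctr [478.4 178.7  22. ] ang [np.float64(104.1), np.float64(14.1), np.float64(-74.9), np.float64(-165.9)]
reader front mid
reader [[472.5, 147.4], [451.1, 187.7], [509.8, 219.3]] sides [45.6 66.8 81.1] ctr [477.8 184.8  62. ] ang [np.float64(118.0), np.float64(28.3), np.float64(-117.4)]
hs [[451.1, 141.3], [434.6, 195.4], [527.9, 223.8]] sides [ 56.6  97.5 112.7] ctr [471.2 186.8  42. ] ang [np.float64(107.0), np.float64(16.9), np.float64(-132.9)]
```

Heights agree with the text: case top 84.6, hotspot top 42.4 and terminal top 23.1 mm. The case centre is (493.5, 185.5) mm with its long axis at 39.5°. I go down and grasp it.

drive_tool([
  [[-0.013, -0.006, 0.05], [0, 0, -0.1]],
  [[-0.026, -0.012, 0.15], [0, 0, -0.2]],
  [[-0.04, -0.018, 0.25], [0, 0, -0.35]],
  [[-0.055, -0.024, 0.35], [0, 0, -0.5]],
  [[-0.07, -0.03, 0.45], [0, 0, -0.65]],
  [[-0.085, -0.036, 0.55], [0, 0, -0.8]],
  [[-0.1, -0.045, 0.7], [0, 0, -0.9]],
  [[-0.126, -0.057, 0.85], [0, 0, -1]],
  [[-0.126, -0.057, 0.95], [0, 0, -1]],
  [[-0.126, -0.057, 1], [0, 0, -1]],
])

```text
t: 5.25
eef_pos: [0.4919, 0.1874, 0.1091]
ee_rot: [[-0.798, -0.602, -0.001], [-0.602, 0.798, -0.0], [0.001, 0.001, -1.0]]
contact_force: [0.7, 1.1, 0.0]
finger_gap: 1.003
grasp_force: 0.0
```

drive_tool([
  [[0, 0, 0.05], [0, 0, -0.04]],
  [[0, 0, 0.1], [0, 0, -0.08]],
  [[0, 0, 0.15], [0, 0, -0.08]],
  [[0, 0, 0.2], [0, 0, -0.08]],
  [[0, 0, 0.25], [0, 0, -0.08]],
  [[0, 0, 0.3], [0, 0, -0.08]],
  [[0, 0, 0.35], [0, 0, -0.08]],
  [[0, 0, 0.4], [0, 0, -0.08]],
  [[0, 0, 0.43], [0, 0, -0.08]],
  [[0, 0, 0.43], [0, 0, -0.08]],
])

```text
t: 6.25
eef_pos: [0.4922, 0.1872, 0.0665]
ee_rot: [[-0.772, -0.636, -0.001], [-0.636, 0.772, -0.0], [0.001, 0.0, -1.0]]
contact_force: [-0.0, 1.0, 0.4]
finger_gap: 0.998
grasp_force: 0.0
```

drive_tool([
  [[0, 0, 0], [0, 0, 0]],
  [[0, 0, 0], [0, 0, 0]],
  [[0, 0, 0], [0, 0, 0]],
  [[0, 0, 0], [0, 0, 0]],
  [[0, 0, 0], [0, 0, 0]],
  [[0, 0, 0], [0, 0, 0]],
  [[0, 0, 0], [0, 0, 0]],
  [[0, 0, 0], [0, 0, 0]],
  [[0, 0, 0], [0, 0, 0]],
  [[0, 0, 0], [0, 0, 0]],
], hand=0, force=40)

```text
t: 7.25
eef_pos: [0.4924, 0.1872, 0.0669]
ee_rot: [[-0.772, -0.636, 0.0], [-0.636, 0.772, 0.0], [-0.0, 0.0, -1.0]]
contact_force: [-0.3, 0.2, 0.1]
finger_gap: 0.001
grasp_force: 0.0
```

The fingers shut on nothing (gap 0.001), so I look before anything else.

```bash
python3 - <<'E'
from h import *
im,c,s=wsnap('w3')
t=snap('top','t3.png')[:,:,::-1]; sc=snap('scene','s3.png')[:,:,::-1]
a=cv2.resize(im[60:360,160:480],(400,375))
b=cv2.resize(t[190:280,200:300],(400,360),interpolation=cv2.INTER_CUBIC)
d=cv2.resize(sc[150:240,200:320],(800,600)[:2] if 0 else (480,360),interpolation=cv2.INTER_CUBIC)
cv2.imwrite('pics/m3.png',cv2.resize(np.hstack([cv2.resize(a,(384,360)),b,d]),(800,228)))
d2=cv2.resize(sc[100:240,200:340],(400,400),interpolation=cv2.INTER_CUBIC)
cv2.imwrite('pics/m3.png',np.hstack([cv2.resize(im[60:360,170:470],(400,400)),d2]))
E
```

```text
(no output)
```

View pics/m3.png

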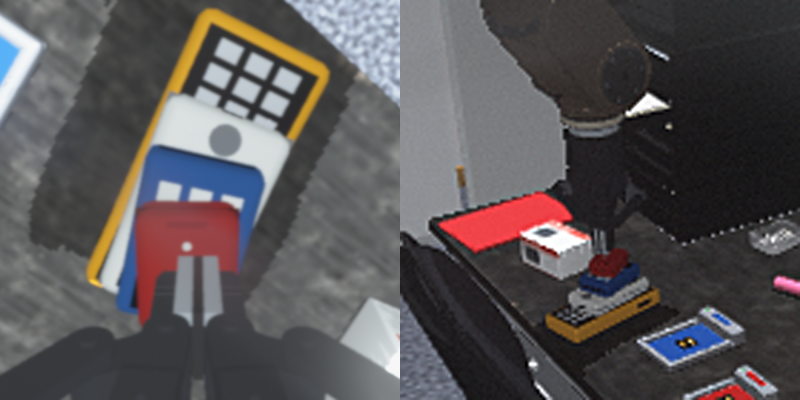

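```bash
cat >> h.py <<'E'
def proj(c,X):
    p=np.array(c['intrinsics'])@(np.array(c['R'])@np.array(X)+np.array(c['t'])); return p[:2]/p[2]
E
python3 - <<'E'
from h import *
c,p,R=pickle.load(open('pics/w3.pkl','rb'))
print(p,'cam',-np.array(c['R']).T@np.array(c['t']))
print('tcp',proj(c,p),'tip+13',proj(c,p+[0,0,.013]),'+20',proj(c,p+[0,0,.02]))
print('dot',proj(c,[.4855,.1768,.0846]),'seen',(170+187*.75,60+247*.75))
for q in [[485.7,157.2],[464.3,183.1],[500.3,215.1],[523.5,186.7]]: print(proj(c,[q[0]/1e3,q[1]/1e3,.084]))
b=cv2.imread('pics/w2.png'); a=cv2.imread('pics/w3.png')
t=cv2.imread('pics/t3.png'); s=cv2.imread('pics/s3.png')
f=lambda m,x,y,w,h:cv2.resize(m[y:y+h,x:x+w],(400,400),interpolation=cv2.INTER_CUBIC)
cv2.imwrite('pics/c4.png',np.hstack([f(a,250,200,140,140),f(s,240,160,70,70)]))
E
```

```text
[0.49236101 0.18718753 0.06689916] cam [0.42938777 0.13535449 0.23101674]
tcp [317.80624941 250.37769471] tip+13 [317.79459031 262.16437241] +20 [317.78757826 269.25314825]
dot [310.05525034 244.42328786] seen (310.25, 245.25)
[276.8983814  219.60567167]
[349.59396714 219.5476751 ]
[350.34179802 308.22592871]
[277.91487295 307.93990073]
```

View pics/c4.png

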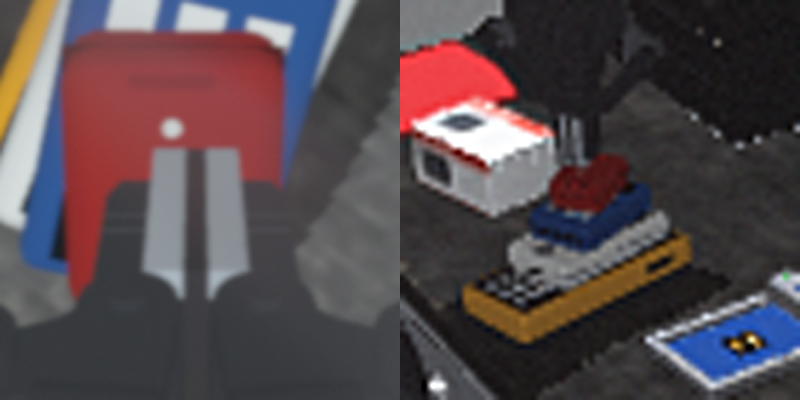

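The case has not moved: its dot is predicted at (310,244) and seen at (310,245). Row and spacing of the fingertips in the wrist images put them about 25 mm short of the reported TCP when shut and about 42 mm when open, so the fingers closed just above the case. I reopen and go 25 mm lower. Open, they straddle the whole pile, and the gap reading will show what was gripped.

drive_tool([
  [[0, 0, 0], [0, 0, 0]],
  [[0, 0, 0], [0, 0, 0]],
  [[0, 0, 0], [0, 0, 0]],
  [[0, 0, 0], [0, 0, 0]],
  [[0, 0, 0], [0, 0, 0]],
  [[0, 0, 0], [0, 0, 0]],
  [[0, -0.01, 0], [0, 0, 0]],
  [[0, -0.02, 0], [0, 0, 0]],
  [[0, -0.02, 0], [0, 0, 0]],
  [[0, -0.02, 0], [0, 0, 0]],
], hand=1)

```text
t: 8.4
eef_pos: [0.4937, 0.1856, 0.0669]
ee_rot: [[-0.772, -0.636, 0.0], [-0.636, 0.772, 0.0], [-0.0, 0.0, -1.0]]
contact_force: [-0.4, -0.1, -0.6]
finger_gap: 1.004
grasp_force: 0.0
```

drive_tool([
  [[0, 0, 0.03], [0, 0, 0]],
  [[0, 0, 0.06], [0, 0, 0]],
  [[0, 0, 0.09], [0, 0, 0]],
  [[0, 0, 0.12], [0, 0, 0]],
  [[0, 0, 0.15], [0, 0, 0]],
  [[0, 0, 0.18], [0, 0, 0]],
  [[0, 0, 0.21], [0, 0, 0]],
  [[0, 0, 0.24], [0, 0, 0]],
  [[0, 0, 0.25], [0, 0, 0]],
  [[0, 0, 0.25], [0, 0, 0]],
])

```text
t: 9.4
eef_pos: [0.4936, 0.1857, 0.0417]
ee_rot: [[-0.772, -0.636, -0.0], [-0.636, 0.772, 0.0], [0.0, 0.0, -1.0]]
contact_force: [0.2, 0.6, 0.0]
finger_gap: 0.999
grasp_force: 0.0
```

drive_tool([
  [[0, 0, 0], [0, 0, 0]],
  [[0, 0, 0], [0, 0, 0]],
  [[0, 0, 0], [0, 0, 0]],
  [[0, 0, 0], [0, 0, 0]],
  [[0, 0, 0], [0, 0, 0]],
  [[0, 0, 0], [0, 0, 0]],
  [[0, 0, 0], [0, 0, 0]],
  [[0, 0, 0], [0, 0, 0]],
  [[0, 0, 0], [0, 0, 0]],
  [[0, 0, 0], [0, 0, 0]],
], hand=0, force=30)

```text
t: 10.4
eef_pos: [0.4937, 0.1857, 0.0422]
ee_rot: [[-0.772, -0.636, 0.0], [-0.636, 0.772, 0.0], [-0.0, -0.0, -1.0]]
contact_force: [-0.6, -0.4, 5.5]
finger_gap: 0.44
grasp_force: 30.7
```

```bash
python3 - <<'E'
from h import *
a,c,s=wsnap('w4'); print(s['finger_gap'],s['grasp_force'],s['contact_force'])
sc=snap('scene','s4.png')[:,:,::-1]
f=lambda m,x,y,w,h:cv2.resize(m[y:y+h,x:x+w],(400,400),interpolation=cv2.INTER_CUBIC)
cv2.imwrite('pics/c5.png',np.hstack([f(a,220,160,200,200),f(sc,240,160,70,70)]))
E
```

```text
0.43979951150537777 30.6710422039032 [-0.61637301 -0.38965645  5.45128294]
```

View pics/c5.png

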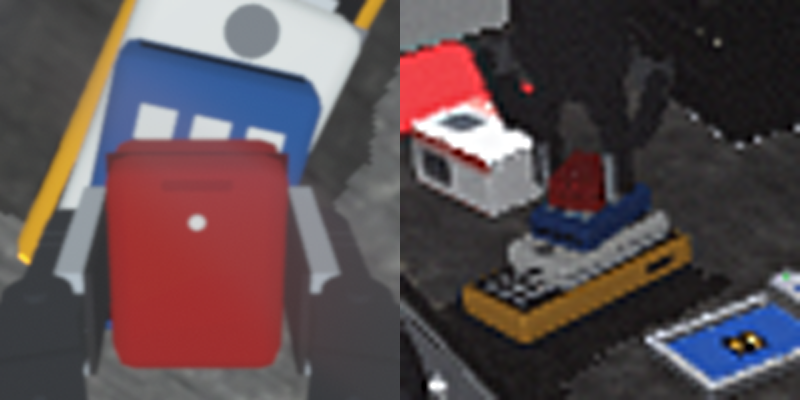

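Case gripped: the gap of 0.44 is 38 mm, and the picture shows pads on both sides. Now I measure the pocket floors by colour in the top view and check them against the scene view.

```bash
cat > cr.py <<'E'
from h import *
COL={'red':((165,110,90),(10,255,255)),'yel':((20,110,110),(33,255,255)),'blue':((100,110,90),(120,255,255)),'white':((0,0,175),(180,60,255))}
def floor(im,col,box):
    x0,y0,x1,y1=box; h=cv2.cvtColor(cv2.resize(im[y0:y1,x0:x1],None,fx=8,fy=8,interpolation=cv2.INTER_CUBIC),cv2.COLOR_BGR2HSV)
    lo,hi=COL[col]
    m=cv2.inRange(h,np.array(lo),np.array(hi)) if lo[0]<=hi[0] else cv2.inRange(h,np.array(lo),np.array((180,)+hi[1:]))|cv2.inRange(h,np.array((0,)+lo[1:]),np.array(hi))
    cs,_=cv2.findContours(m,cv2.RETR_EXTERNAL,cv2.CHAIN_APPROX_SIMPLE); k=cv2.convexHull(max(cs,key=cv2.contourArea))
    e=cv2.approxPolyN(k,4) if hasattr(cv2,'approxPolyN') else cv2.approxPolyDP(k,.05*cv2.arcLength(k,True),True)
    return (np.array(e).reshape(-1,2)+.5)/8-.5+[x0,y0]
def diag(q):
    a,b,c,d=q; M=np.array([c-a,-(d-b)]).T; s=np.linalg.solve(M,b-a); return a+s[0]*(c-a)
def pose(c,q,z=.006):
    w=np.array([onz(c,p,z) for p in q])[:,:2]; e=[w[(i+1)%4]-w[i] for i in range(4)]; L=[np.linalg.norm(v) for v in e]
    i=0 if L[0]+L[2]>L[1]+L[3] else 1; v=e[i]-e[i+2]
    return w.mean(0)*1000,np.degrees(np.arctan(v[1]/v[0])),np.round(np.array(L)*1000,1)
E
python3 - <<'E'
from cr import *
t=cv2.imread('pics/top0.png');s=cv2.imread('pics/scene0.png');ct=imaging.calibration('top');cs=imaging.calibration('scene')
B={'red':((330,216,358,250),(298,230,334,252)),'yel':((368,202,412,268),(300,244,374,282)),'blue':((282,206,312,246),(282,206,322,232)),'white':((416,216,456,266),(328,268,390,306))}
for n,(bt,bs) in B.items():
    qt=floor(t,n,bt); p=pose(ct,qt); print(n,'top',np.round(p[0],1),round(p[1],1),p[2])
    qs=floor(s,n,bs); p=pose(cs,qs); print('   scene',np.round(p[0],1),round(p[1],1),p[2]); x,e=tri([(ct,diag(qt)),(cs,diag(qs))]); print('   tri',np.round(x*1000,1),round(e*1000,1))
E
```

```text
red top [502.8 -92.1] 1.3 [49.4 62.  49.5 62. ]
   scene [506.7 -89.8] 1.4 [61.1 49.1 62.2 48.7]
   tri [503.7 -92.7   8.4] 1.3
yel top [ 495.7 -227.7] -7.8 [163.2  79.5 164.4  79.1]
   scene [ 498.7 -225.3] -6.6 [163.2  75.6 161.1  81.7]
   tri [ 494.9 -227.2    8.1] 0.8
blue top [531.8  48.6] 4.4 [60.7 86.1 61.2 86.5]
   scene [535.7  50.9] 3.5 [83.4 58.4 85.7 60.1]
   tri [532.4  48.    8. ] 1.2
white top [ 481.3 -358.3] 4.9 [ 76.  114.7  75.2 114.5]
   scene [ 483.8 -363.1] 4.9 [119.8  76.9 116.6  76.1]
   tri [ 483.6 -360.     3.7] 2.0
```

The pocket sizes match the text in both views. The red pocket centre is (504, -91.5) mm at 1.3°. I lift and carry.

drive_tool([
  [[0, 0, -0.02], [0, 0, 0]],
  [[0, 0, -0.06], [0, 0, 0]],
  [[0, 0, -0.12], [0, 0, 0]],
  [[0, 0, -0.22], [0, 0, 0]],
  [[0, 0, -0.34], [0, 0, 0]],
  [[0, 0, -0.48], [0, 0, 0]],
  [[0, 0, -0.62], [0, 0, 0]],
  [[0, 0, -0.76], [0, 0, 0]],
  [[0, 0, -0.9], [0, 0, 0]],
  [[0, 0, -1], [0, 0, 0]],
], force=40)

```text
t: 11.5
eef_pos: [0.4938, 0.1857, 0.1437]
ee_rot: [[-0.772, -0.636, 0.002], [-0.636, 0.772, 0.0], [-0.002, -0.001, -1.0]]
contact_force: [0.4, -0.5, -0.3]
finger_gap: 0.439
grasp_force: 40.6
```

drive_tool([
  [[0.05, -0.07, 0], [0, 0, 0.1]],
  [[0.12, -0.16, 0], [0, 0, 0.2]],
  [[0.2, -0.27, 0], [0, 0, 0.3]],
  [[0.28, -0.38, 0], [0, 0, 0.4]],
  [[0.36, -0.48, 0], [0, 0, 0.5]],
  [[0.44, -0.59, 0], [0, 0, 0.6]],
  [[0.52, -0.7, 0], [0, 0, 0.7]],
  [[0.6, -0.8, 0], [0, 0, 0.8]],
  [[0.68, -0.9, 0], [0, 0, 0.9]],
  [[0.75, -1, 0], [0, 0, 1]],
])

```text
t: 12.5
eef_pos: [0.4993, 0.0597, 0.1419]
ee_rot: [[-0.987, -0.16, -0.0], [-0.16, 0.987, 0.0], [0.0, 0.0, -1.0]]
contact_force: [-1.1, 0.2, 0.3]
finger_gap: 0.436
grasp_force: 40.6
```

drive_tool([
  [[0.01, -0.1, 0], [0, 0, 0.03]],
  [[0.02, -0.2, 0], [0, 0, 0.06]],
  [[0.03, -0.3, 0], [0, 0, 0.09]],
  [[0.04, -0.4, 0], [0, 0, 0.12]],
  [[0.05, -0.5, 0], [0, 0, 0.15]],
  [[0.06, -0.6, 0], [0, 0, 0.18]],
  [[0.07, -0.7, 0], [0, 0, 0.21]],
  [[0.08, -0.8, 0], [0, 0, 0.24]],
  [[0.09, -0.9, 0], [0, 0, 0.27]],
  [[0.1, -1, 0], [0, 0, 0.27]],
])

```text
t: 13.5
eef_pos: [0.506, -0.0403, 0.1419]
ee_rot: [[-1.0, -0.024, 0.0], [-0.024, 1.0, 0.0], [-0.0, 0.0, -1.0]]
contact_force: [-0.7, -0.4, -1.0]
finger_gap: 0.439
grasp_force: 40.6
```

drive_tool([
  [[0, -0.09, 0.05], [0, 0, 0]],
  [[0.01, -0.18, 0.1], [0, 0, 0]],
  [[0.02, -0.27, 0.2], [0, 0, 0]],
  [[0.02, -0.36, 0.3], [0, 0, 0]],
  [[0.03, -0.45, 0.4], [0, 0, 0]],
  [[0.03, -0.5, 0.5], [0, 0, 0]],
  [[0.03, -0.52, 0.6], [0, 0, 0]],
  [[0.03, -0.52, 0.7], [0, 0, 0]],
  [[0.03, -0.52, 0.7], [0, 0, 0]],
  [[0.03, -0.52, 0.7], [0, 0, 0]],
])

```text
t: 14.5
eef_pos: [0.5042, -0.0913, 0.0717]
ee_rot: [[-1.0, -0.025, -0.0], [-0.025, 1.0, 0.0], [0.0, 0.0, -1.0]]
contact_force: [0.3, -0.0, -0.1]
finger_gap: 0.431
grasp_force: 40.6
```

```bash
python3 - <<'E'
from h import *
a,c,s=wsnap('w5'); print(s['finger_gap'],s['grasp_force'],s['contact_force'],s['eef_pos'],np.degrees(np.arctan2(s['ee_rot'][1][1],s['ee_rot'][0][1])))
X=lambda x,y,z:proj(c,[x/1e3,y/1e3,z/1e3])
th=np.radians(1.3)
for sx,sy in [(1,1),(1,-1),(-1,-1),(-1,1)]:
    p=np.array([504,-91.5])+np.array([[np.cos(th),-np.sin(th)],[np.sin(th),np.cos(th)]])@[sx*32,sy*26]; q=X(p[0],p[1],12); cv2.circle(a,(int(round(q[0])),int(round(q[1]))),2,(0,255,0),-1)
cv2.imwrite('pics/w5b.png',a)
E
```

```text
0.4313401600119841 40.579567551612854 [ 0.26983261 -0.01183945 -0.09295978] [ 0.50423744 -0.09127935  0.07173231] 91.41678327777265
```

View pics/w5b.png

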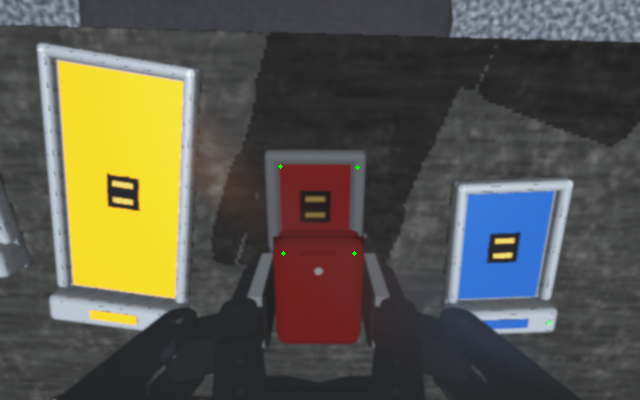

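```bash
python3 - <<'E'
from cr import *
a=cv2.imread('pics/w5.png'); c=pickle.load(open('pics/w5.pkl','rb'))[0]
for n,b in [('yel',(30,40,205,300)),('blue',(445,180,575,305))]:
    q=floor(a,n,b); print(n,np.round(q,1).tolist()); 
    for z in (.006,-.01): p=pose(c,q,z); print(z,np.round(p[0],1),round(p[1],1),p[2])
h=a[185:240,260:375]; 
for r in (175,190,205,220):
    row=a[r,255:375].astype(int); red=np.where((row[:,2]>90)&(row[:,1]<70))[0]+255; print(r,red.min(),red.max())
    e=proj(c,[.504,-.1175,.006]);
print(proj(c,[.48,-.1175,.006]),proj(c,[.48,-.0655,.006]),proj(c,[.504,-.0915,.006]))
E
```

```text
yel [[182.9, 81.3], [175.1, 298.3], [72.9, 284.1], [57.1, 59.9]]
0.006 [ 495.5 -229.5] -7.8 [162.4  78.2 162.3  78.1]
-0.01 [ 500.5 -239. ] -7.8 [173.7  83.6 173.5  83.5]
blue [[535.2, 295.8], [457.4, 298.9], [467.6, 194.1], [554.2, 190.4]]
0.006 [531.3  46.5] 4.0 [60.4 86.  60.5 85.8]
-0.01 [538.8  56.2] 4.0 [64.6 92.  64.7 91.8]
175 279 350
190 280 350
205 280 350
220 281 349
[281.77355952 174.9835156 ] [356.81191501 176.82531833] [318.44005109 208.57369677]
```

Using the wrist camera, which shares the tool's frame, the red pocket sits about 2.5 mm further to -y, at (503.5, -94). The held case is at cols 275–362, centred on the tool. I go down.

drive_tool([
  [[0, -0.01, 0.08], [0, 0, 0]],
  [[0.006, -0.027, 0.18], [0, 0, 0]],
  [[0.006, -0.027, 0.28], [0, 0, 0]],
  [[0.006, -0.027, 0.38], [0, 0, 0]],
  [[0.006, -0.027, 0.48], [0, 0, 0]],
  [[0.006, -0.027, 0.56], [0, 0, 0]],
  [[0.006, -0.027, 0.64], [0, 0, 0]],
  [[0.006, -0.027, 0.7], [0, 0, 0]],
  [[0.006, -0.027, 0.74], [0, 0, 0]],
  [[0.006, -0.027, 0.76], [0, 0, 0]],
])

```text
t: 15.55
eef_pos: [0.5037, -0.0942, -0.0045]
ee_rot: [[-1.0, -0.024, -0.0], [-0.024, 1.0, 0.0], [0.0, 0.0, -1.0]]
contact_force: [0.1, 0.8, -0.3]
finger_gap: 0.44
grasp_force: 40.6
```

drive_tool([
  [[0, 0, 0.01], [0, 0, 0]],
  [[0, 0, 0.02], [0, 0, 0]],
  [[0, 0, 0.03], [0, 0, 0]],
  [[0, 0, 0.04], [0, 0, 0]],
  [[0, 0, 0.05], [0, 0, 0]],
  [[0, 0, 0.06], [0, 0, 0]],
  [[0, 0, 0.07], [0, 0, 0]],
  [[0, 0, 0.08], [0, 0, 0]],
  [[0, 0, 0.085], [0, 0, 0]],
  [[0, 0, 0.085], [0, 0, 0]],
])

```text
t: 16.55
eef_pos: [0.5036, -0.0941, -0.0127]
ee_rot: [[-1.0, -0.024, -0.0], [-0.024, 1.0, 0.0], [0.0, 0.0, -1.0]]
contact_force: [0.6, 3.7, -0.3]
finger_gap: 0.435
grasp_force: 43.5
```

drive_tool([
  [[0, 0.005, 0.005], [0, 0, 0]],
  [[0, 0.01, 0.01], [0, 0, 0]],
  [[0, 0.015, 0.015], [0, 0, 0]],
  [[0, 0.015, 0.02], [0, 0, 0]],
  [[0, 0.015, 0.02], [0, 0, 0]],
  [[0, 0.015, 0.02], [0, 0, 0]],
  [[0, 0.015, 0.02], [0, 0, 0]],
  [[0, 0.015, 0.02], [0, 0, 0]],
  [[0, 0.015, 0.02], [0, 0, 0]],
  [[0, 0.015, 0.02], [0, 0, 0]],
])

```text
t: 17.55
eef_pos: [0.5038, -0.0932, -0.0138]
ee_rot: [[-1.0, -0.024, 0.001], [-0.024, 1.0, -0.001], [-0.001, -0.001, -1.0]]
contact_force: [-3.3, -2.8, 13.6]
finger_gap: 0.435
grasp_force: 42.3
```

```bash
python3 - <<'E'
from h import *
a,c,s=wsnap('w6'); print(s['contact_force'],s['torque'],s['eef_pos'],s['grasp_force'])
sc=snap('scene','s6.png')[:,:,::-1]
f=lambda m,x,y,w,h:cv2.resize(m[y:y+h,x:x+w],(400,400),interpolation=cv2.INTER_CUBIC)
cv2.imwrite('pics/c6.png',np.hstack([f(a,210,120,220,220),f(sc,280,200,70,70)]))
E
```

```text
[-3.25816683 -2.79087981 13.63665113] [-0.55224784  0.63191044 -0.01279575] [ 0.50376318 -0.09324279 -0.0138141 ] 42.29719519615173
```

View pics/c6.png

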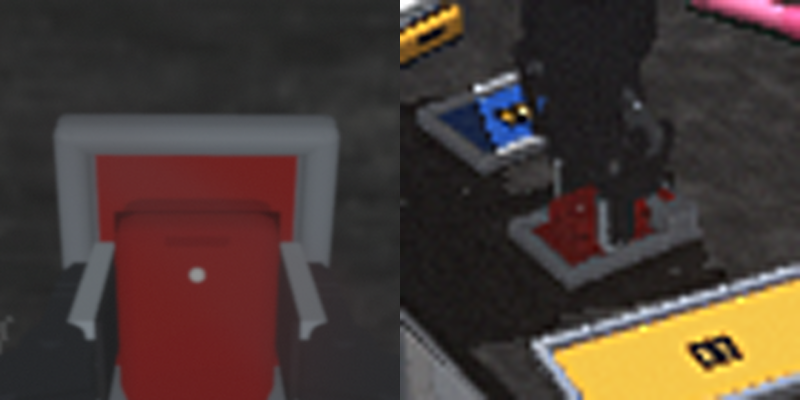

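The case is on the floor with 13.6 N upward force, centred between the rims: crop cols 117–278 in a floor spanning 95–297. I release and rise.

drive_tool([
  [[0, 0, -0.01], [0, 0, 0]],
  [[0, 0, -0.01], [0, 0, 0]],
  [[0, 0, -0.01], [0, 0, 0]],
  [[0, 0, -0.01], [0, 0, 0]],
  [[0, 0, -0.02], [0, 0, 0]],
  [[0, 0, -0.05], [0, 0, 0]],
  [[0, 0, -0.15], [0, 0, 0]],
  [[0, 0, -0.35], [0, 0, 0]],
  [[0, 0, -0.6], [0, 0, 0]],
  [[0, 0, -0.9], [0, 0, 0]],
], hand=0.6)

```text
t: 18.65
eef_pos: [0.5034, -0.0927, 0.0761]
ee_rot: [[-1.0, -0.024, -0.001], [-0.024, 1.0, 0.0], [0.001, 0.0, -1.0]]
contact_force: [1.5, 0.1, -0.0]
finger_gap: 0.602
grasp_force: 0.0
```

drive_tool([
  [[0, 0.1, -0.1], [0, 0, 0]],
  [[0, 0.2, -0.2], [0, 0, -0.1]],
  [[0, 0.3, -0.3], [0, 0, -0.2]],
  [[0, 0.4, -0.4], [0, 0, -0.3]],
  [[0, 0.5, -0.5], [0, 0, -0.4]],
  [[0, 0.6, -0.6], [0, 0, -0.5]],
  [[0, 0.7, -0.7], [0, 0, -0.6]],
  [[0, 0.8, -0.7], [0, 0, -0.7]],
  [[0, 0.9, -0.7], [0, 0, -0.8]],
  [[0, 1, -0.7], [0, 0, -0.9]],
], hand=1)

```text
t: 19.65
eef_pos: [0.501, 0.0081, 0.1453]
ee_rot: [[-0.879, -0.478, 0.0], [-0.478, 0.879, 0.0], [-0.0, 0.0, -1.0]]
contact_force: [0.3, 0.9, 0.4]
finger_gap: 0.997
grasp_force: 0.0
```

```bash
python3 - <<'E'
from cr import *
a,c,s=wsnap('w7'); print(s['t'],s['eef_pos'],np.degrees(np.arctan2(s['ee_rot'][1][1],s['ee_rot'][0][1])))
print(proj(c,[.5035,-.094,.028]),proj(c,[.453,.188,.042]))
cv2.imwrite('pics/w7s.png',a)
E
```

```text
19.65 [0.50095708 0.0080626  0.14526495] 118.52437813431237
[206.69152183 134.16542656] [528.50486084 242.57791394]
```

View pics/w7s.png

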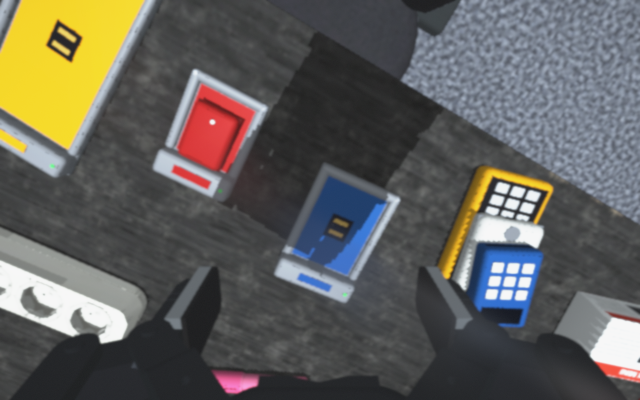

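The case lies in its pocket, with its dot at (212,122). The reader is now on top at (508,285). I move back over the pile, taking two views.

drive_tool([
  [[-0.03, 0.08, 0], [0, 0, 0]],
  [[-0.07, 0.16, 0], [0, 0, 0]],
  [[-0.1, 0.25, 0], [0, 0, 0]],
  [[-0.13, 0.33, 0], [0, 0, 0]],
  [[-0.17, 0.42, 0], [0, 0, 0]],
  [[-0.2, 0.5, 0], [0, 0, 0]],
  [[-0.23, 0.58, 0], [0, 0, 0]],
  [[-0.27, 0.67, 0], [0, 0, 0]],
  [[-0.33, 0.83, 0], [0, 0, 0]],
  [[-0.33, 0.83, 0], [0, 0, 0]],
])

```text
t: 20.7
eef_pos: [0.4905, 0.0974, 0.1454]
ee_rot: [[-0.879, -0.477, -0.0], [-0.477, 0.879, 0.0], [-0.0, 0.0, -1.0]]
contact_force: [-0.7, -0.5, 0.2]
finger_gap: 1.0
grasp_force: 0.0
```

```bash
python3 - <<'E'
from cr import *
a,c,s=wsnap('w8'); print(s['eef_pos'])
E
```

```text
[0.49049694 0.09742923 0.14539243]
```

drive_tool([
  [[-0.03, 0.08, 0], [0, 0, 0]],
  [[-0.07, 0.16, 0], [0, 0, 0]],
  [[-0.1, 0.25, 0], [0, 0, 0]],
  [[-0.13, 0.33, 0], [0, 0, 0]],
  [[-0.17, 0.42, 0], [0, 0, 0]],
  [[-0.2, 0.5, 0], [0, 0, 0]],
  [[-0.23, 0.58, 0], [0, 0, 0]],
  [[-0.27, 0.67, 0], [0, 0, 0]],
  [[-0.33, 0.83, 0], [0, 0, 0]],
  [[-0.33, 0.83, 0], [0, 0, 0]],
])

```text
t: 21.75
eef_pos: [0.4801, 0.1862, 0.1454]
ee_rot: [[-0.879, -0.477, 0.0], [-0.477, 0.879, 0.0], [-0.0, 0.0, -1.0]]
contact_force: [-1.2, 0.1, -0.5]
finger_gap: 1.001
grasp_force: 0.0
```

```bash
python3 - <<'E'
from cr import *
a,c,s=wsnap('w9'); print(s['eef_pos'])
f=lambda m,c:(lambda q:cv2.resize(m[max(0,int(q[1])-75):int(q[1])+75,int(q[0])-50:int(q[0])+50],(400,600),interpolation=cv2.INTER_CUBIC))(np.array(c))
c8=pickle.load(open('pics/w8.pkl','rb'))[0]; b=cv2.imread('pics/w8.png')
X=[.485,.185,.05]; p8,p9=proj(c8,X).astype(int),proj(c,X).astype(int); print(p8,p9)
cv2.imwrite('pics/c7.png',np.hstack([f(b,p8),f(a,p9)]))
E
```

```text
[0.48011747 0.18615893 0.14539972]
[413 238] [313 201]
```

View pics/c7.png

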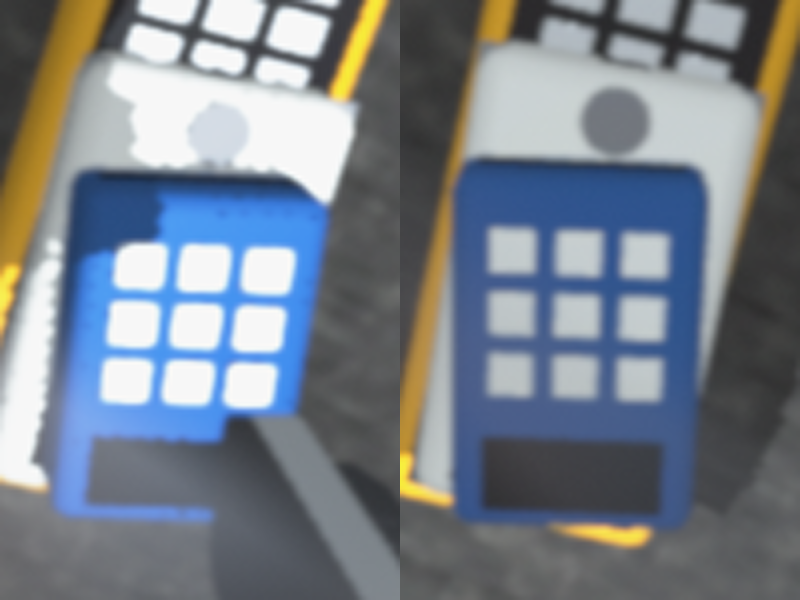

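```bash
python3 - <<'E'
from h import *
c1=pickle.load(open('pics/w8.pkl','rb'))[0];c2=pickle.load(open('pics/w9.pkl','rb'))[0]
P1=lambda p:(413-50+p[0]/4-.4,238-75+p[1]/4-.4); P2=lambda p:(313-50+p[0]/4-.4,201-75+p[1]/4-.4)
for n,a,b in [('key5',(196,326),(179,313)),('key7',(127,381),(110,376)),('hs circle',(218,132),(215,121))]:
    x,e=tri([(c1,P1(a)),(c2,P2(b))]); print(n,np.round(x*1000,1),round(e*1000,2))
q=np.array([onz(c2,P2(p),.062) for p in [(57,165),(306,170),(290,527),(54,521)]])[:,:2]*1000
print(np.round(q,1).tolist(),q.mean(0),[ (round(np.linalg.norm(q[(i+1)%4]-q[i]),1),round(np.degrees(np.arctan2(*(q[(i+1)%4]-q[i])[::-1])),1)) for i in range(4)])
h=np.array([onz(c2,P2(p),.042) for p in [(80,42),(362,92)]])[:,:2]*1000; print(h, onz(c2,P2((215,121)),.042)*1000, np.degrees(np.arctan2(*(h[1]-h[0])[::-1])))
E
```

```text
key5 [486.1 179.9  62.2] 0.31
key7 [503.1 174.   63.3] 0.12
hs circle [453.4 170.1  41.1] 0.09
[[471.1, 146.5], [450.0, 187.4], [515.5, 221.0], [537.0, 178.5]] [493.39465614 183.33988731] [(np.float64(46.1), np.float64(117.3)), (np.float64(73.6), np.float64(27.1)), (np.float64(47.6), np.float64(-63.1)), (np.float64(73.3), np.float64(-154.1))]
[[452.20108705 139.57999063]
 [434.46505645 192.63976411]] [453.30155445 169.98920858  42.        ] 108.48298315898906
```

Reader: key heights of 62–63 mm agree, the centre is (493.4, 183.3) and the long axis is at 26.8°. I grasp it.

drive_tool([
  [[-0.02, -0.02, 0.1], [0, 0, 0.03]],
  [[-0.04, -0.04, 0.2], [0, 0, 0.057]],
  [[-0.06, -0.06, 0.3], [0, 0, 0.057]],
  [[-0.08, -0.08, 0.4], [0, 0, 0.057]],
  [[-0.103, -0.089, 0.5], [0, 0, 0.057]],
  [[-0.103, -0.089, 0.6], [0, 0, 0.057]],
  [[-0.103, -0.089, 0.7], [0, 0, 0.057]],
  [[-0.103, -0.089, 0.8], [0, 0, 0.057]],
  [[-0.103, -0.089, 0.9], [0, 0, 0.057]],
  [[-0.103, -0.089, 1], [0, 0, 0.057]],
])

```text
t: 22.8
eef_pos: [0.4936, 0.1818, 0.0446]
ee_rot: [[-0.893, -0.449, 0.0], [-0.449, 0.893, 0.0], [-0.0, 0.0, -1.0]]
contact_force: [0.5, -0.6, -0.6]
finger_gap: 1.002
grasp_force: 0.0
```

drive_tool([
  [[0, 0, 0.05], [0, 0, 0]],
  [[0, 0, 0.1], [0, 0, 0]],
  [[0, 0, 0.14], [0, 0, 0]],
  [[0, 0, 0.18], [0, 0, 0]],
  [[0, 0, 0.2], [0, 0, 0]],
  [[0, 0, 0.21], [0, 0, 0]],
  [[0, 0, 0.21], [0, 0, 0]],
  [[0, 0, 0.21], [0, 0, 0]],
  [[0, 0, 0.21], [0, 0, 0]],
  [[0, 0, 0.21], [0, 0, 0]],
])

```text
t: 23.8
eef_pos: [0.4938, 0.1817, 0.0245]
ee_rot: [[-0.893, -0.449, 0.0], [-0.449, 0.893, 0.0], [-0.0, -0.0, -1.0]]
contact_force: [0.5, -0.0, -0.2]
finger_gap: 0.996
grasp_force: 0.0
```

drive_tool([
  [[0, 0, 0], [0, 0, 0]],
  [[0, 0, 0], [0, 0, 0]],
  [[0, 0, 0], [0, 0, 0]],
  [[0, 0, 0], [0, 0, 0]],
  [[0, 0, 0], [0, 0, 0]],
  [[0, 0, 0], [0, 0, 0]],
  [[0, 0, 0], [0, 0, 0]],
  [[0, 0, 0], [0, 0, 0]],
  [[0, 0, 0], [0, 0, 0]],
  [[0, 0, 0], [0, 0, 0]],
], hand=0, force=45)

```text
t: 24.8
eef_pos: [0.4936, 0.1817, 0.0247]
ee_rot: [[-0.893, -0.449, 0.0], [-0.449, 0.893, 0.0], [-0.0, 0.0, -1.0]]
contact_force: [-2.2, 0.5, 4.8]
finger_gap: 0.561
grasp_force: 46.9
```

The grip gap of 0.561 is 48 mm, so it holds the reader. I lift and carry it to the blue cradle.

drive_tool([
  [[0, 0, -0.02], [0, 0, 0]],
  [[0, 0, -0.06], [0, 0, 0]],
  [[0, 0, -0.12], [0, 0, 0]],
  [[0, 0, -0.22], [0, 0, 0]],
  [[0, 0, -0.34], [0, 0, 0]],
  [[0, 0, -0.48], [0, 0, 0]],
  [[0, 0, -0.62], [0, 0, 0]],
  [[0, 0, -0.76], [0, 0, 0]],
  [[0, 0, -0.9], [0, 0, 0]],
  [[0, 0, -1], [0, 0, 0]],
])

```text
t: 25.8
eef_pos: [0.4939, 0.1818, 0.1262]
ee_rot: [[-0.893, -0.449, 0.002], [-0.449, 0.894, 0.0], [-0.002, -0.0, -1.0]]
contact_force: [-0.4, -0.1, -1.1]
finger_gap: 0.562
grasp_force: 46.5
```

drive_tool([
  [[0.01, -0.07, 0], [0, 0, 0.07]],
  [[0.03, -0.16, 0], [0, 0, 0.14]],
  [[0.04, -0.27, 0], [0, 0, 0.22]],
  [[0.06, -0.38, 0], [0, 0, 0.3]],
  [[0.07, -0.48, 0], [0, 0, 0.38]],
  [[0.09, -0.59, 0], [0, 0, 0.46]],
  [[0.1, -0.7, 0], [0, 0, 0.54]],
  [[0.12, -0.8, 0], [0, 0, 0.62]],
  [[0.14, -0.9, 0], [0, 0, 0.7]],
  [[0.15, -1, 0], [0, 0, 0.753]],
])

```text
t: 26.8
eef_pos: [0.5253, 0.0848, 0.1244]
ee_rot: [[-0.998, -0.068, -0.0], [-0.068, 0.998, 0.0], [0.0, 0.0, -1.0]]
contact_force: [-0.5, -0.7, -1.9]
finger_gap: 0.561
grasp_force: 46.5
```

drive_tool([
  [[0, -0.08, 0.03], [0, 0, 0]],
  [[-0.01, -0.16, 0.06], [0, 0, 0]],
  [[-0.02, -0.24, 0.12], [0, 0, 0]],
  [[-0.03, -0.32, 0.2], [0, 0, 0]],
  [[-0.034, -0.392, 0.3], [0, 0, 0]],
  [[-0.034, -0.392, 0.4], [0, 0, 0]],
  [[-0.034, -0.392, 0.5], [0, 0, 0]],
  [[-0.034, -0.392, 0.6], [0, 0, 0]],
  [[-0.034, -0.392, 0.7], [0, 0, 0]],
  [[-0.034, -0.392, 0.7], [0, 0, 0]],
])

```text
t: 27.8
eef_pos: [0.5307, 0.047, 0.053]
ee_rot: [[-0.997, -0.072, -0.002], [-0.072, 0.997, 0.0], [0.002, 0.0, -1.0]]
contact_force: [0.7, -0.4, -1.3]
finger_gap: 0.558
grasp_force: 46.7
```

```bash
python3 - <<'E'
from cr import *
a,c,s=wsnap('w10'); print(s['eef_pos'],np.degrees(np.arctan2(s['ee_rot'][1][1],s['ee_rot'][0][1])),s['grasp_force'])
a7=cv2.imread('pics/w7.png');c7=pickle.load(open('pics/w7.pkl','rb'))[0]
p=pose(c7,floor(a7,'blue',(272,155,402,305)));print('w7',np.round(p[0],1),p[1:])
# visible near part of pocket floor under the held reader: blue columns per row
near=[proj(c,[.488,.0135,.012]),proj(c,[.488,.0765,.012])]; print('pred near inner rim corners',np.round(near,1))
g=cv2.cvtColor(a,cv2.COLOR_BGR2HSV)
for r in range(int(near[0][1])-15,int(near[0][1])+40,5):
    m=np.where((g[r,200:440,0]>98)&(g[r,200:440,0]<122)&(g[r,200:440,1]>120))[0]+200; print(r,(m.min(),m.max(),len(m)) if len(m) else None)
E
```

```text
[0.53068753 0.04699795 0.05298044] 94.11094403719939 46.70030951499939
w7 [531.4  46.4] (np.float64(3.8563854928739714), array([85.7, 60.9, 86. , 61.1]))
pred near inner rim corners [[268.7 152.5]
 [372.2 160. ]]
137 None
142 None
147 None
152 None
157 (np.int64(270), np.int64(365), 96)
162 (np.int64(270), np.int64(365), 96)
167 (np.int64(271), np.int64(365), 95)
172 (np.int64(271), np.int64(365), 95)
177 (np.int64(271), np.int64(364), 94)
182 (np.int64(271), np.int64(364), 94)
187 (np.int64(272), np.int64(364), 93)
```

The pocket is centred under the tool (floor cols 270–365 against tool axis 318). I lower slowly.

drive_tool([
  [[0, 0, 0.08], [0, 0, 0]],
  [[0, 0, 0.16], [0, 0, 0]],
  [[0, 0, 0.24], [0, 0, 0]],
  [[0, 0, 0.32], [0, 0, 0]],
  [[0, 0, 0.4], [0, 0, 0]],
  [[0, 0, 0.46], [0, 0, 0]],
  [[0, 0, 0.51], [0, 0, 0]],
  [[0, 0, 0.55], [0, 0, 0]],
  [[0, 0, 0.57], [0, 0, 0]],
  [[0, 0, 0.58], [0, 0, 0]],
])

```text
t: 28.85
eef_pos: [0.5314, 0.0468, -0.0037]
ee_rot: [[-0.997, -0.071, 0.0], [-0.071, 0.997, 0.0], [-0.0, 0.0, -1.0]]
contact_force: [0.0, 0.0, -1.3]
finger_gap: 0.556
grasp_force: 46.7
```

drive_tool([
  [[0, 0, 0.01], [0, 0, 0]],
  [[0, 0, 0.02], [0, 0, 0]],
  [[0, 0, 0.03], [0, 0, 0]],
  [[0, 0, 0.04], [0, 0, 0]],
  [[0, 0, 0.05], [0, 0, 0]],
  [[0, 0, 0.06], [0, 0, 0]],
  [[0, 0, 0.065], [0, 0, 0]],
  [[0, 0, 0.07], [0, 0, 0]],
  [[0, 0, 0.07], [0, 0, 0]],
  [[0, 0, 0.07], [0, 0, 0]],
])

```text
t: 29.85
eef_pos: [0.5314, 0.0468, -0.0106]
ee_rot: [[-0.997, -0.071, 0.0], [-0.071, 0.997, 0.0], [-0.0, 0.0, -1.0]]
contact_force: [-1.1, -1.3, -0.6]
finger_gap: 0.557
grasp_force: 46.7
```

drive_tool([
  [[0, 0, 0.005], [0, 0, 0]],
  [[0, 0, 0.01], [0, 0, 0]],
  [[0, 0, 0.015], [0, 0, 0]],
  [[0, 0, 0.015], [0, 0, 0]],
  [[0, 0, 0.015], [0, 0, 0]],
  [[0, 0, 0.015], [0, 0, 0]],
  [[0, 0, 0.015], [0, 0, 0]],
  [[0, 0, 0.015], [0, 0, 0]],
  [[0, 0, 0.015], [0, 0, 0]],
  [[0, 0, 0.015], [0, 0, 0]],
])

```text
t: 30.85
eef_pos: [0.5314, 0.0468, -0.0113]
ee_rot: [[-0.997, -0.071, 0.001], [-0.071, 0.997, 0.0], [-0.001, -0.0, -1.0]]
contact_force: [-1.7, 0.4, 11.5]
finger_gap: 0.56
grasp_force: 48.1
```

Contact came at the expected height with 11.5 N up. I release, rise and go back to the pile, taking two views for the hotspot.

drive_tool([
  [[0, 0, -0.01], [0, 0, 0]],
  [[0, 0, -0.01], [0, 0, 0]],
  [[0, 0, -0.01], [0, 0, 0]],
  [[0, 0, -0.01], [0, 0, 0]],
  [[0, 0, -0.02], [0, 0, 0]],
  [[0, 0, -0.05], [0, 0, 0]],
  [[0, 0, -0.15], [0, 0, 0]],
  [[0, 0, -0.35], [0, 0, 0]],
  [[0, 0, -0.6], [0, 0, 0]],
  [[0, 0, -0.9], [0, 0, 0]],
], hand=0.75)

```text
t: 31.85
eef_pos: [0.5309, 0.0468, 0.079]
ee_rot: [[-0.997, -0.071, -0.001], [-0.071, 0.997, 0.0], [0.001, 0.0, -1.0]]
contact_force: [-0.0, 1.1, -0.5]
finger_gap: 0.751
grasp_force: 0.0
```

drive_tool([
  [[0.02, 0.07, -0.1], [0, 0, 0]],
  [[0.04, 0.14, -0.2], [0, 0, -0.05]],
  [[0.06, 0.21, -0.3], [0, 0, -0.1]],
  [[0.08, 0.28, -0.4], [0, 0, -0.15]],
  [[0.1, 0.35, -0.5], [0, 0, -0.2]],
  [[0.12, 0.42, -0.6], [0, 0, -0.25]],
  [[0.14, 0.49, -0.6], [0, 0, -0.3]],
  [[0.16, 0.56, -0.6], [0, 0, -0.35]],
  [[0.18, 0.68, -0.6], [0, 0, -0.447]],
  [[0.18, 0.68, -0.6], [0, 0, -0.447]],
], hand=1)

```text
t: 32.85
eef_pos: [0.5079, 0.1145, 0.1375]
ee_rot: [[-0.953, -0.304, -0.001], [-0.304, 0.953, 0.0], [0.001, 0.0, -1.0]]
contact_force: [-0.6, 0.4, -0.3]
finger_gap: 0.998
grasp_force: 0.0
```

```bash
python3 - <<'E'
from cr import *
a,c,s=wsnap('w11'); print(s['eef_pos'])
E
```

```text
[0.50794479 0.11450576 0.13750231]
```

drive_tool([
  [[0, 0.07, 0], [0, 0, 0]],
  [[0, 0.14, 0], [0, 0, 0]],
  [[0.01, 0.21, 0], [0, 0, 0]],
  [[0.01, 0.28, 0], [0, 0, 0]],
  [[0.01, 0.35, 0], [0, 0, 0]],
  [[0.02, 0.42, 0], [0, 0, 0]],
  [[0.02, 0.49, 0], [0, 0, 0]],
  [[0.02, 0.56, 0], [0, 0, 0]],
  [[0.024, 0.707, 0], [0, 0, 0]],
  [[0.024, 0.707, 0], [0, 0, 0]],
])

```text
t: 33.9
eef_pos: [0.4844, 0.1814, 0.1379]
ee_rot: [[-0.953, -0.302, -0.0], [-0.302, 0.953, 0.0], [0.0, 0.0, -1.0]]
contact_force: [0.3, 0.4, 0.7]
finger_gap: 0.996
grasp_force: 0.0
```

```bash
python3 - <<'E'
from cr import *
a,c,s=wsnap('w12'); print(s['eef_pos'],np.degrees(np.arctan2(s['ee_rot'][1][1],s['ee_rot'][0][1])))
f=lambda m,q:cv2.resize(m[max(0,q[1]-90):max(0,q[1]-90)+180,q[0]-60:q[0]+60],(400,600),interpolation=cv2.INTER_CUBIC)
c8=pickle.load(open('pics/w11.pkl','rb'))[0]; b=cv2.imread('pics/w11.png')
X=[.485,.18,.04]; p8,p9=proj(c8,X).astype(int),proj(c,X).astype(int); print(p8,p9)
cv2.imwrite('pics/c8.png',np.hstack([f(b,p8),f(a,p9)]))
# reader in its cradle as seen in w11: blue region position at z=.026
x=proj(c8,[.5313,.0468,.026]).astype(int); print('reader px',x)
E
```

```text
[0.48438713 0.18139551 0.13792461] 107.57103310624989
[404 193] [316 195]
reader px [233 192]
```

View pics/c8.png

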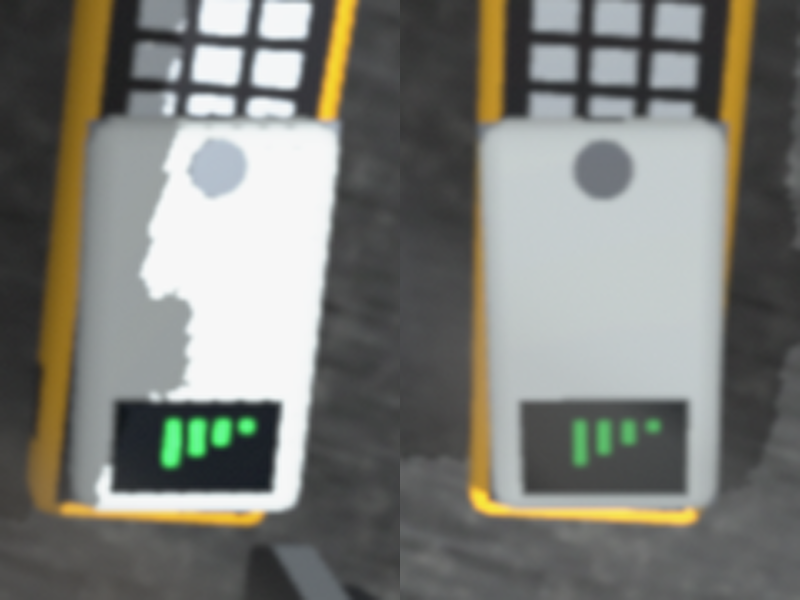

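```bash
python3 - <<'E'
from h import *
c1=pickle.load(open('pics/w11.pkl','rb'))[0];c2=pickle.load(open('pics/w12.pkl','rb'))[0]
k=1/3.3333
P1=lambda p:(404-60+p[0]*k-.4,193-90+p[1]*k-.4); P2=lambda p:(316-60+p[0]*k-.4,195-90+p[1]*k-.4)
for n,a,b in [('circle',(217,168),(203,169)),('dispTL',(115,400),(119,400)),('dispTR',(281,402),(288,402))]:
    x,e=tri([(c1,P1(a)),(c2,P2(b))]); print(n,np.round(x*1000,1),round(e*1000,2))
def rep(ps,z):
    q=np.array([onz(c2,P2(p),z) for p in ps])[:,:2]*1000
    print(np.round(q,1).tolist(),q.mean(0),[(round(np.linalg.norm(q[(i+1)%4]-q[i]),1),round(np.degrees(np.arctan2(*(q[(i+1)%4]-q[i])[::-1])),1)) for i in range(4)])
rep([(80,121),(326,122),(319,509),(91,510)],.042)
rep([(119,400),(288,402),(288,494),(123,494)],.042)
print('term end edge', [np.round(onz(c2,P2(p),.022)*1000,1) for p in [(70,517),(298,522)]])
E
```

```text
circle [453.6 170.1  40.7] 0.06
dispTL [513.9 167.5  43.1] 0.05
dispTR [502.9 207.8  40. ] 0.01
[[451.2, 140.0], [434.5, 193.5], [527.6, 224.5], [545.4, 169.2]] [489.67181523 181.79689926] [(np.float64(56.0), np.float64(107.4)), (np.float64(98.1), np.float64(18.4)), (np.float64(58.1), np.float64(-72.1)), (np.float64(98.6), np.float64(-162.8))]
[[514.2, 167.6], [502.1, 207.4], [525.9, 215.6], [538.6, 175.7]] [520.22995091 191.57648356] [(np.float64(41.7), np.float64(106.9)), (np.float64(25.1), np.float64(18.9)), (np.float64(41.8), np.float64(-72.4)), (np.float64(25.7), np.float64(-161.5))]
term end edge [array([559.9, 165.3,  22. ]), array([542.4, 225.5,  22. ])]
```

Hotspot: heights of 40–43 mm agree, the centre is (489.8, 181.8) and the long axis is at 17.7°. I grasp it.

drive_tool([
  [[-0.02, -0.01, 0.1], [0, 0, 0]],
  [[-0.053, -0.012, 0.2], [0, 0, 0]],
  [[-0.053, -0.012, 0.3], [0, 0, 0]],
  [[-0.053, -0.012, 0.4], [0, 0, 0]],
  [[-0.053, -0.012, 0.5], [0, 0, 0]],
  [[-0.053, -0.012, 0.6], [0, 0, 0]],
  [[-0.053, -0.012, 0.7], [0, 0, 0]],
  [[-0.053, -0.012, 0.8], [0, 0, 0]],
  [[-0.053, -0.012, 0.9], [0, 0, 0]],
  [[-0.053, -0.012, 1], [0, 0, 0]],
])

```text
t: 34.95
eef_pos: [0.4904, 0.1805, 0.0371]
ee_rot: [[-0.954, -0.301, 0.0], [-0.301, 0.954, 0.0], [-0.0, 0.0, -1.0]]
contact_force: [0.0, -0.0, 0.2]
finger_gap: 1.002
grasp_force: 0.0
```

drive_tool([
  [[0, 0, 0.06], [0, 0, 0]],
  [[0, 0, 0.12], [0, 0, 0]],
  [[0, 0, 0.18], [0, 0, 0]],
  [[0, 0, 0.24], [0, 0, 0]],
  [[0, 0, 0.28], [0, 0, 0]],
  [[0, 0, 0.31], [0, 0, 0]],
  [[0, 0, 0.334], [0, 0, 0]],
  [[0, 0, 0.334], [0, 0, 0]],
  [[0, 0, 0.334], [0, 0, 0]],
  [[0, 0, 0.334], [0, 0, 0]],
])

```text
t: 35.95
eef_pos: [0.4905, 0.1805, 0.0047]
ee_rot: [[-0.954, -0.301, 0.0], [-0.301, 0.954, 0.0], [-0.0, 0.0, -1.0]]
contact_force: [-0.6, 0.8, 0.0]
finger_gap: 0.997
grasp_force: 0.0
```

drive_tool([
  [[0, 0, 0], [0, 0, 0]],
  [[0, 0, 0], [0, 0, 0]],
  [[0, 0, 0], [0, 0, 0]],
  [[0, 0, 0], [0, 0, 0]],
  [[0, 0, 0], [0, 0, 0]],
  [[0, 0, 0], [0, 0, 0]],
  [[0, 0, 0], [0, 0, 0]],
  [[0, 0, 0], [0, 0, 0]],
  [[0, 0, 0], [0, 0, 0]],
  [[0, 0, 0], [0, 0, 0]],
], hand=0, force=50)

```text
t: 36.95
eef_pos: [0.4904, 0.1805, 0.005]
ee_rot: [[-0.954, -0.301, 0.0], [-0.301, 0.954, 0.0], [-0.0, 0.0, -1.0]]
contact_force: [-1.9, 0.1, 6.6]
finger_gap: 0.658
grasp_force: 53.3
```

Grip gap 0.658 is about 57 mm, so it holds the hotspot. I lift and carry it to the white cradle.

drive_tool([
  [[0, 0, -0.02], [0, 0, 0]],
  [[0, 0, -0.06], [0, 0, 0]],
  [[0, 0, -0.12], [0, 0, 0]],
  [[0, 0, -0.22], [0, 0, 0]],
  [[0, 0, -0.34], [0, 0, 0]],
  [[0, 0, -0.48], [0, 0, 0]],
  [[0, 0, -0.62], [0, 0, 0]],
  [[0, 0, -0.76], [0, 0, 0]],
  [[0, 0, -0.9], [0, 0, 0]],
  [[0, 0, -1], [0, 0, 0]],
])

```text
t: 37.95
eef_pos: [0.4906, 0.1805, 0.1063]
ee_rot: [[-0.954, -0.301, 0.002], [-0.301, 0.954, 0.0], [-0.002, -0.0, -1.0]]
contact_force: [-0.2, 0.6, -1.3]
finger_gap: 0.662
grasp_force: 53.7
```

drive_tool([
  [[0.02, -0.07, 0], [0, 0, 0.04]],
  [[0.05, -0.16, 0], [0, 0, 0.08]],
  [[0.09, -0.27, 0], [0, 0, 0.12]],
  [[0.12, -0.38, 0], [0, 0, 0.16]],
  [[0.15, -0.48, 0], [0, 0, 0.2]],
  [[0.19, -0.59, 0], [0, 0, 0.25]],
  [[0.22, -0.7, 0], [0, 0, 0.3]],
  [[0.26, -0.8, 0], [0, 0, 0.35]],
  [[0.29, -0.9, 0], [0, 0, 0.4]],
  [[0.32, -1, 0], [0, 0, 0.42]],
])

```text
t: 38.95
eef_pos: [0.4899, 0.0746, 0.1045]
ee_rot: [[-0.996, -0.084, 0.0], [-0.084, 0.996, 0.0], [-0.0, 0.0, -1.0]]
contact_force: [0.7, 0.5, -2.0]
finger_gap: 0.664
grasp_force: 53.7
```

drive_tool([
  [[0.01, -0.1, 0], [0, 0, 0]],
  [[0.02, -0.2, 0], [0, 0, 0]],
  [[0.03, -0.3, 0], [0, 0, 0]],
  [[0.04, -0.4, 0], [0, 0, 0]],
  [[0.05, -0.5, 0], [0, 0, 0]],
  [[0.06, -0.6, 0], [0, 0, 0]],
  [[0.07, -0.7, 0], [0, 0, 0]],
  [[0.08, -0.8, 0], [0, 0, 0]],
  [[0.09, -0.9, 0], [0, 0, 0]],
  [[0.104, -1, 0], [0, 0, 0]],
])

```text
t: 39.95
eef_pos: [0.4881, -0.0259, 0.1045]
ee_rot: [[-0.996, -0.085, 0.0], [-0.085, 0.996, 0.0], [-0.0, 0.0, -1.0]]
contact_force: [0.5, 0.1, -2.1]
finger_gap: 0.664
grasp_force: 53.7
```

drive_tool([
  [[0.01, -0.1, 0], [0, 0, 0]],
  [[0.02, -0.2, 0], [0, 0, 0]],
  [[0.03, -0.3, 0], [0, 0, 0]],
  [[0.04, -0.4, 0], [0, 0, 0]],
  [[0.05, -0.5, 0], [0, 0, 0]],
  [[0.06, -0.6, 0], [0, 0, 0]],
  [[0.07, -0.7, 0], [0, 0, 0]],
  [[0.08, -0.8, 0], [0, 0, 0]],
  [[0.09, -0.9, 0], [0, 0, 0]],
  [[0.104, -1, 0], [0, 0, 0]],
])

```text
t: 40.95
eef_pos: [0.4863, -0.1264, 0.1045]
ee_rot: [[-0.996, -0.085, 0.0], [-0.085, 0.996, 0.0], [-0.0, 0.0, -1.0]]
contact_force: [0.2, 1.1, -0.4]
finger_gap: 0.662
grasp_force: 53.7
```

drive_tool([
  [[0.01, -0.1, 0], [0, 0, 0]],
  [[0.02, -0.2, 0], [0, 0, 0]],
  [[0.03, -0.3, 0], [0, 0, 0]],
  [[0.04, -0.4, 0], [0, 0, 0]],
  [[0.05, -0.5, 0], [0, 0, 0]],
  [[0.06, -0.6, 0], [0, 0, 0]],
  [[0.07, -0.7, 0], [0, 0, 0]],
  [[0.08, -0.8, 0], [0, 0, 0]],
  [[0.09, -0.9, 0], [0, 0, 0]],
  [[0.104, -1, 0], [0, 0, 0]],
])

```text
t: 41.95
eef_pos: [0.4845, -0.227, 0.1045]
ee_rot: [[-0.996, -0.086, 0.0], [-0.086, 0.996, 0.0], [-0.0, 0.0, -1.0]]
contact_force: [-0.1, 0.3, -1.3]
finger_gap: 0.664
grasp_force: 53.7
```

```bash
python3 - <<'E'
from cr import *
a,c,s=wsnap('w13'); print(s['eef_pos'],s['finger_gap'],s['grasp_force'])
cn=[proj(c,[.482+sx*.057,-.361+sy*.036,.006]).round(0).astype(int).tolist() for sx in (-1,1) for sy in (-1,1)]; print(cn)
cy=[proj(c,[.495+sx*.082,-.229+sy*.04,.006]).round(0).astype(int).tolist() for sx in (-1,1) for sy in (-1,1)]; print(cy)
E
```

```text
[ 0.48450746 -0.22695123  0.10447021] 0.6637840972869474 53.654537200927734
[[96, 100], [194, 108], [112, 240], [198, 247]]
[[270, 98], [378, 108], [262, 291], [352, 297]]
```

```bash
python3 - <<'E'
from cr import *
a=cv2.imread('pics/w13.png'); c=pickle.load(open('pics/w13.pkl','rb'))[0]
g=cv2.cvtColor(a,cv2.COLOR_BGR2HSV)
print('sample floor',g[150,130],g[200,170],'rim',g[170,92],g[170,205],'rowprofile',g[150,70:225:5,2].tolist())
for v in (175,200,215,225):
    COL['white']=((0,0,v),(180,40,255))
    q=floor(a,'white',(60,70,225,275)); p=pose(c,q); print(v,np.round(q,0).tolist(),np.round(p[0],1),round(p[1],1),p[2])
E
```

```text
sample floor [ 90   7 234] [ 95   7 235] rim [107  28 166] [102  18  69] rowprofile [49, 52, 50, 148, 152, 76, 227, 233, 234, 234, 234, 234, 234, 235, 235, 235, 235, 235, 235, 235, 236, 236, 235, 235, 174, 152, 78, 70, 71, 72, 74]
175 [[201.0, 243.0], [117.0, 243.0], [89.0, 105.0], [185.0, 105.0]] [ 482.2 -362.4] 5.1 [ 71.2 112.6  71.1 112.5]
200 [[201.0, 243.0], [118.0, 243.0], [89.0, 106.0], [184.0, 105.0]] [ 482.2 -362.6] 5.2 [ 70.2 111.7  70.2 111.8]
215 [[200.0, 242.0], [118.0, 242.0], [90.0, 106.0], [183.0, 106.0]] [ 482.1 -362.6] 5.1 [ 69.5 111.1  69.4 111. ]
225 [[183.0, 106.0], [200.0, 242.0], [119.0, 242.0], [90.0, 106.0]] [ 482.1 -362.5] 5.2 [110.4  68.6 110.7  68.9]
```

White pocket: (482.2, -362) at 5.1°, size 71 x 112.6. I move over it and lower.

drive_tool([
  [[0.01, -0.1, 0], [0, 0, 0]],
  [[0.02, -0.2, 0], [0, 0, 0]],
  [[0.03, -0.3, 0], [0, 0, 0]],
  [[0.04, -0.4, 0], [0, 0, 0]],
  [[0.05, -0.5, 0], [0, 0, 0]],
  [[0.06, -0.6, 0], [0, 0, 0]],
  [[0.07, -0.7, 0], [0, 0, 0]],
  [[0.08, -0.8, 0], [0, 0, 0]],
  [[0.09, -0.9, 0], [0, 0, 0]],
  [[0.1, -1, 0], [0, 0, 0]],
])

```text
t: 43.0
eef_pos: [0.483, -0.3275, 0.1045]
ee_rot: [[-0.996, -0.085, 0.0], [-0.085, 0.996, 0.0], [-0.0, 0.0, -1.0]]
contact_force: [0.1, 0.9, -0.7]
finger_gap: 0.664
grasp_force: 53.7
```

drive_tool([
  [[0.01, -0.08, 0.02], [0, 0, 0]],
  [[0.02, -0.16, 0.05], [0, 0, 0]],
  [[0.03, -0.24, 0.1], [0, 0, 0]],
  [[0.039, -0.3, 0.17], [0, 0, 0]],
  [[0.039, -0.342, 0.25], [0, 0, 0]],
  [[0.039, -0.342, 0.33], [0, 0, 0]],
  [[0.039, -0.342, 0.41], [0, 0, 0]],
  [[0.039, -0.342, 0.48], [0, 0, 0]],
  [[0.039, -0.342, 0.54], [0, 0, 0]],
  [[0.039, -0.342, 0.54], [0, 0, 0]],
])

```text
t: 44.0
eef_pos: [0.4819, -0.3606, 0.0496]
ee_rot: [[-0.996, -0.086, -0.001], [-0.086, 0.996, 0.001], [0.001, 0.001, -1.0]]
contact_force: [0.5, 1.1, -1.0]
finger_gap: 0.665
grasp_force: 53.7
```

```bash
python3 - <<'E'
from cr import *
a,c,s=wsnap('w14'); print(s['eef_pos'],np.degrees(np.arctan2(s['ee_rot'][1][1],s['ee_rot'][0][1])))
g=cv2.cvtColor(a,cv2.COLOR_BGR2HSV); tc=proj(c,[s['eef_pos'][0],s['eef_pos'][1],.006]); print(tc)
for r in range(90,215,10):
    m=g[r,200:440]; w=np.where((m[:,2]>130)&(m[:,1]<45))[0]+200; 
    # print runs of brightness edges
    d=np.abs(np.diff(g[r,200:440,2].astype(int))); e=np.where(d>12)[0]+200; print(r,e.tolist())
E
```

```text
[ 0.4819143  -0.36056641  0.04957448] 94.91632121838057
[318.71454407 220.28090076]
90 []
100 [324]
110 []
120 [240, 241, 242, 243, 298, 299, 388, 389]
130 [239, 240, 241, 242, 243, 248, 249, 288, 289, 388, 389, 390]
140 [240, 241, 242, 243, 250, 251, 252, 253, 255, 256, 257, 269, 270, 372, 373, 374, 388, 389]
150 [240, 241, 242, 243, 244, 249, 250, 251, 253, 254, 256, 257, 258, 371, 372, 373, 387, 388]
160 [242, 243, 257, 258, 259, 371, 372, 373, 386, 387, 388]
170 [243, 244, 258, 259, 370, 371, 372, 386, 387]
180 [243, 244, 389, 390]
190 [244, 245, 246, 327, 387, 388, 389, 390]
200 [245, 246, 247, 300, 301, 334, 335, 387, 388, 389]
210 [246, 247, 248, 300, 301, 333, 334, 335, 386, 387, 388, 389]
```

The pocket is centred at col 314.8 against the tool at 318.5, so I shift 2.2 mm in -y and lower.

drive_tool([
  [[0, -0.01, 0.08], [0, 0, 0]],
  [[0, -0.022, 0.16], [0, 0, 0]],
  [[0, -0.022, 0.24], [0, 0, 0]],
  [[0, -0.022, 0.32], [0, 0, 0]],
  [[0, -0.022, 0.38], [0, 0, 0]],
  [[0, -0.022, 0.44], [0, 0, 0]],
  [[0, -0.022, 0.49], [0, 0, 0]],
  [[0, -0.022, 0.52], [0, 0, 0]],
  [[0, -0.022, 0.535], [0, 0, 0]],
  [[0, -0.022, 0.54], [0, 0, 0]],
])

```text
t: 45.05
eef_pos: [0.4824, -0.3632, -0.0036]
ee_rot: [[-0.996, -0.086, 0.0], [-0.086, 0.996, 0.0], [-0.0, 0.0, -1.0]]
contact_force: [0.7, 0.4, -1.5]
finger_gap: 0.661
grasp_force: 53.7
```

drive_tool([
  [[0, 0, 0.01], [0, 0, 0]],
  [[0, 0, 0.02], [0, 0, 0]],
  [[0, 0, 0.03], [0, 0, 0]],
  [[0, 0, 0.04], [0, 0, 0]],
  [[0, 0, 0.05], [0, 0, 0]],
  [[0, 0, 0.06], [0, 0, 0]],
  [[0, 0, 0.065], [0, 0, 0]],
  [[0, 0, 0.07], [0, 0, 0]],
  [[0, 0, 0.075], [0, 0, 0]],
  [[0, 0, 0.075], [0, 0, 0]],
])

```text
t: 46.05
eef_pos: [0.4823, -0.3632, -0.0109]
ee_rot: [[-0.996, -0.085, 0.0], [-0.085, 0.996, 0.0], [-0.0, 0.0, -1.0]]
contact_force: [-0.0, 1.1, 0.1]
finger_gap: 0.663
grasp_force: 53.8
```

drive_tool([
  [[0, 0, 0.004], [0, 0, 0]],
  [[0, 0, 0.008], [0, 0, 0]],
  [[0, 0, 0.008], [0, 0, 0]],
  [[0, 0, 0.008], [0, 0, 0]],
  [[0, 0, 0.008], [0, 0, 0]],
  [[0, 0, 0.008], [0, 0, 0]],
  [[0, 0, 0.008], [0, 0, 0]],
  [[0, 0, 0.008], [0, 0, 0]],
  [[0, 0, 0.008], [0, 0, 0]],
  [[0, 0, 0.008], [0, 0, 0]],
])

```text
t: 47.05
eef_pos: [0.4824, -0.3632, -0.011]
ee_rot: [[-0.996, -0.085, 0.0], [-0.085, 0.996, -0.0], [-0.0, -0.0, -1.0]]
contact_force: [-2.9, 1.3, 10.3]
finger_gap: 0.665
grasp_force: 54.9
```

drive_tool([
  [[0, 0, -0.01], [0, 0, 0]],
  [[0, 0, -0.01], [0, 0, 0]],
  [[0, 0, -0.01], [0, 0, 0]],
  [[0, 0, -0.01], [0, 0, 0]],
  [[0, 0, -0.02], [0, 0, 0]],
  [[0, 0, -0.05], [0, 0, 0]],
  [[0, 0, -0.15], [0, 0, 0]],
  [[0, 0, -0.35], [0, 0, 0]],
  [[0, 0, -0.6], [0, 0, 0]],
  [[0, 0, -0.9], [0, 0, 0]],
], hand=0.85)

```text
t: 48.05
eef_pos: [0.482, -0.3629, 0.0793]
ee_rot: [[-0.996, -0.085, -0.001], [-0.085, 0.996, 0.001], [0.001, 0.001, -1.0]]
contact_force: [-0.2, -0.0, -0.1]
finger_gap: 0.846
grasp_force: 0.0
```

drive_tool([
  [[-0.01, 0.1, -0.1], [0, 0, 0]],
  [[-0.02, 0.2, -0.2], [0, 0, 0]],
  [[-0.03, 0.3, -0.3], [0, 0, 0]],
  [[-0.03, 0.4, -0.4], [0, 0, 0]],
  [[-0.04, 0.5, -0.5], [0, 0, 0]],
  [[-0.05, 0.6, -0.6], [0, 0, 0]],
  [[-0.06, 0.7, -0.6], [0, 0, 0]],
  [[-0.06, 0.8, -0.6], [0, 0, 0]],
  [[-0.07, 0.9, -0.6], [0, 0, 0]],
  [[-0.08, 1, -0.6], [0, 0, 0]],
], hand=1)

```text
t: 49.05
eef_pos: [0.4816, -0.262, 0.1378]
ee_rot: [[-0.996, -0.085, -0.001], [-0.085, 0.996, 0.001], [0.001, 0.001, -1.0]]
contact_force: [0.7, -0.2, -0.1]
finger_gap: 1.002
grasp_force: 0.0
```

```bash
python3 - <<'E'
from cr import *
a,c,s=wsnap('w15'); print(s['eef_pos'],s['finger_gap'])
for n,z in [('floor',.006),('top',.026)]:
    print(n,[proj(c,[.4823+sx*.05,-.3628+sy*.029,z]).round(0).tolist() for sx in (-1,1) for sy in (-1,1)])
COL['white']=((0,0,190),(180,40,255))
q=floor(a,'white',(75,60,235,260)); p=pose(c,q,.026); print('hotspot-ish',np.round(q,0).tolist(),np.round(p[0],1),p[1:])
q=floor(a,'yel',(250,40,400,300)); p=pose(c,q,.006); print('yellow',np.round(q,0).tolist(),np.round(p[0],1),p[1:])
E
```

```text
[ 0.4815533  -0.26195907  0.13776073] 1.001550140645378
floor [[170.0, 116.0], [239.0, 122.0], [175.0, 225.0], [238.0, 230.0]]
top [[160.0, 117.0], [234.0, 124.0], [166.0, 234.0], [233.0, 239.0]]
hotspot-ish [[234.0, 101.0], [234.0, 236.0], [165.0, 236.0], [142.0, 101.0]] [ 474.8 -365.9] (np.float64(3.017608303045396), array([114.9,  61.5, 114.6,  71.4]))
yellow [[421.0, 123.0], [370.0, 286.0], [294.0, 271.0], [332.0, 102.0]] [ 495.5 -229.2] (np.float64(-7.704023119067786), array([162. ,  77.9, 162.4,  77.4]))
```

The hotspot went down with contact at the expected height. The yellow pocket is (495.5, -229.3) at -7.75°. I return to the terminal.

drive_tool([
  [[-0.01, 0.1, 0], [0, 0, 0]],
  [[-0.02, 0.2, 0], [0, 0, 0]],
  [[-0.03, 0.3, 0], [0, 0, 0]],
  [[-0.03, 0.4, 0], [0, 0, 0]],
  [[-0.04, 0.5, 0], [0, 0, 0]],
  [[-0.05, 0.6, 0], [0, 0, 0]],
  [[-0.06, 0.7, 0], [0, 0, 0]],
  [[-0.06, 0.8, 0], [0, 0, 0]],
  [[-0.07, 0.9, 0], [0, 0, 0]],
  [[-0.08, 1, 0], [0, 0, 0]],
])

```text
t: 50.1
eef_pos: [0.4812, -0.1618, 0.1382]
ee_rot: [[-0.996, -0.085, 0.0], [-0.085, 0.996, 0.0], [-0.0, 0.0, -1.0]]
contact_force: [-0.5, -0.2, -0.3]
finger_gap: 0.998
grasp_force: 0.0
```

drive_tool([
  [[-0.01, 0.1, 0], [0, 0, 0]],
  [[-0.02, 0.2, 0], [0, 0, 0]],
  [[-0.03, 0.3, 0], [0, 0, 0]],
  [[-0.03, 0.4, 0], [0, 0, 0]],
  [[-0.04, 0.5, 0], [0, 0, 0]],
  [[-0.05, 0.6, 0], [0, 0, 0]],
  [[-0.06, 0.7, 0], [0, 0, 0]],
  [[-0.06, 0.8, 0], [0, 0, 0]],
  [[-0.07, 0.9, 0], [0, 0, 0]],
  [[-0.08, 1, 0], [0, 0, 0]],
])

```text
t: 51.1
eef_pos: [0.4806, -0.0614, 0.1382]
ee_rot: [[-0.996, -0.085, 0.0], [-0.085, 0.996, 0.0], [-0.0, 0.0, -1.0]]
contact_force: [0.2, -0.6, -0.3]
finger_gap: 0.998
grasp_force: 0.0
```

drive_tool([
  [[-0.01, 0.1, 0], [0, 0, 0]],
  [[-0.02, 0.2, 0], [0, 0, 0]],
  [[-0.03, 0.3, 0], [0, 0, 0]],
  [[-0.03, 0.4, 0], [0, 0, 0]],
  [[-0.04, 0.5, 0], [0, 0, 0]],
  [[-0.05, 0.6, 0], [0, 0, 0]],
  [[-0.06, 0.7, 0], [0, 0, 0]],
  [[-0.06, 0.8, 0], [0, 0, 0]],
  [[-0.07, 0.9, 0], [0, 0, 0]],
  [[-0.08, 1, 0], [0, 0, 0]],
])

```text
t: 52.1
eef_pos: [0.48, 0.0389, 0.1382]
ee_rot: [[-0.996, -0.086, 0.0], [-0.086, 0.996, 0.0], [-0.0, 0.0, -1.0]]
contact_force: [0.0, -0.2, -0.2]
finger_gap: 1.0
grasp_force: 0.0
```

drive_tool([
  [[-0.01, 0.1, 0], [0, 0, 0]],
  [[-0.02, 0.2, 0], [0, 0, 0]],
  [[-0.03, 0.3, 0], [0, 0, 0]],
  [[-0.03, 0.4, 0], [0, 0, -0.05]],
  [[-0.04, 0.5, 0], [0, 0, -0.1]],
  [[-0.05, 0.6, 0], [0, 0, -0.15]],
  [[-0.06, 0.7, 0], [0, 0, -0.2]],
  [[-0.06, 0.8, 0], [0, 0, -0.25]],
  [[-0.08, 0.95, 0], [0, 0, -0.32]],
  [[-0.08, 0.95, 0], [0, 0, -0.32]],
])

```text
t: 53.1
eef_pos: [0.4798, 0.1348, 0.1382]
ee_rot: [[-0.967, -0.253, 0.0], [-0.253, 0.967, 0.0], [-0.0, 0.0, -1.0]]
contact_force: [0.1, -0.0, -0.2]
finger_gap: 1.0
grasp_force: 0.0
```

```bash
python3 - <<'E'
from cr import *
a,c,s=wsnap('w16'); print(s['eef_pos'],np.degrees(np.arctan2(s['ee_rot'][1][1],s['ee_rot'][0][1])))
cn=np.array([proj(c,[.4784+sx*.075*np.cos(.253)-sy*.033*np.sin(.253),.1787+sx*.075*np.sin(.253)+sy*.033*np.cos(.253),.022]) for sx in (-1,1) for sy in (-1,1)]); print(cn.round(0).tolist())
x0,y0=cn.min(0).astype(int)-25; x1,y1=cn.max(0).astype(int)+25
q=floor(a,'yel',(max(x0,0),max(y0,0),x1,y1)); p=pose(c,q,.022); print(np.round(q,1).tolist(),np.round(p[0],1),p[1:])
E
```

```text
[0.47980422 0.13477328 0.13819674] 104.67192057704938
[[331.0, 110.0], [414.0, 111.0], [329.0, 276.0], [399.0, 277.0]]
[[411.8, 111.7], [396.6, 275.9], [326.2, 275.6], [329.7, 110.9]] [478.8 176.8] (np.float64(14.104867848688862), array([148.5,  65.7, 148.7,  65.4]))
```

drive_tool([
  [[0, 0.05, 0], [0, 0, 0]],
  [[0, 0.1, 0], [0, 0, 0]],
  [[0, 0.15, 0], [0, 0, 0]],
  [[0, 0.2, 0], [0, 0, 0]],
  [[0, 0.25, 0], [0, 0, 0]],
  [[0, 0.3, 0], [0, 0, 0]],
  [[0, 0.35, 0], [0, 0, 0]],
  [[0, 0.4, 0], [0, 0, 0]],
  [[0, 0.42, 0], [0, 0, 0]],
  [[0, 0.42, 0], [0, 0, 0]],
])

```text
t: 54.15
eef_pos: [0.4693, 0.1744, 0.1382]
ee_rot: [[-0.968, -0.251, 0.0], [-0.251, 0.968, 0.0], [-0.0, 0.0, -1.0]]
contact_force: [-0.4, 0.9, 0.4]
finger_gap: 1.0
grasp_force: 0.0
```

```bash
python3 - <<'E'
from cr import *
a,c,s=wsnap('w17'); print(s['t'],s['eef_pos'],np.degrees(np.arctan2(s['ee_rot'][1][1],s['ee_rot'][0][1])))
cn=np.array([proj(c,[.4784+sx*.075*np.cos(.253)-sy*.033*np.sin(.253),.1787+sx*.075*np.sin(.253)+sy*.033*np.cos(.253),.022]) for sx in (-1,1) for sy in (-1,1)]); print(cn.round(0).tolist())
x0,y0=cn.min(0).astype(int)-25; x1,y1=cn.max(0).astype(int)+25
q=floor(a,'yel',(max(x0,0),max(y0,0),x1,y1)); p=pose(c,q,.022); print(np.round(q,1).tolist(),np.round(p[0],1),p[1:])
E
```

```text
54.15 [0.46925877 0.17437585 0.13819045] 104.53267482492724
[[279.0, 111.0], [362.0, 111.0], [285.0, 277.0], [356.0, 277.0]]
[[353.9, 276.2], [284.3, 276.1], [278.9, 111.4], [361.3, 111.4]] [478.6 177.8] (np.float64(14.308252918499576), array([ 65. , 148.8,  65.6, 148.9]))
```

Terminal: (478.6, 178) at 14.35°, size 149 x 65.5 in both views. I grasp it.

drive_tool([
  [[-0.03, 0, 0.1], [0, 0, 0]],
  [[-0.06, 0.01, 0.2], [0, 0, 0]],
  [[-0.099, 0.012, 0.3], [0, 0, 0]],
  [[-0.099, 0.012, 0.4], [0, 0, 0]],
  [[-0.099, 0.012, 0.5], [0, 0, 0]],
  [[-0.099, 0.012, 0.6], [0, 0, 0]],
  [[-0.099, 0.012, 0.7], [0, 0, 0]],
  [[-0.099, 0.012, 0.8], [0, 0, 0]],
  [[-0.099, 0.012, 0.9], [0, 0, 0]],
  [[-0.099, 0.012, 1], [0, 0, 0]],
])

```text
t: 55.2
eef_pos: [0.4786, 0.1777, 0.0374]
ee_rot: [[-0.968, -0.25, 0.0], [-0.25, 0.968, 0.0], [-0.0, 0.0, -1.0]]
contact_force: [0.8, -0.6, -0.6]
finger_gap: 1.002
grasp_force: 0.0
```

drive_tool([
  [[0, 0, 0.08], [0, 0, 0]],
  [[0, 0, 0.16], [0, 0, 0]],
  [[0, 0, 0.24], [0, 0, 0]],
  [[0, 0, 0.32], [0, 0, 0]],
  [[0, 0, 0.4], [0, 0, 0]],
  [[0, 0, 0.46], [0, 0, 0]],
  [[0, 0, 0.52], [0, 0, 0]],
  [[0, 0, 0.56], [0, 0, 0]],
  [[0, 0, 0.572], [0, 0, 0]],
  [[0, 0, 0.572], [0, 0, 0]],
])

```text
t: 56.2
eef_pos: [0.4786, 0.1777, -0.0191]
ee_rot: [[-0.968, -0.25, -0.0], [-0.25, 0.968, 0.0], [0.0, 0.0, -1.0]]
contact_force: [0.5, 0.3, -0.3]
finger_gap: 0.994
grasp_force: 0.0
```

drive_tool([
  [[0, 0, 0], [0, 0, 0]],
  [[0, 0, 0], [0, 0, 0]],
  [[0, 0, 0], [0, 0, 0]],
  [[0, 0, 0], [0, 0, 0]],
  [[0, 0, 0], [0, 0, 0]],
  [[0, 0, 0], [0, 0, 0]],
  [[0, 0, 0], [0, 0, 0]],
  [[0, 0, 0], [0, 0, 0]],
  [[0, 0, 0], [0, 0, 0]],
  [[0, 0, 0], [0, 0, 0]],
], hand=0, force=65)

```text
t: 57.2
eef_pos: [0.4788, 0.1778, -0.0183]
ee_rot: [[-0.968, -0.25, 0.001], [-0.25, 0.968, 0.0], [-0.001, 0.0, -1.0]]
contact_force: [-1.3, -0.2, 7.2]
finger_gap: 0.752
grasp_force: 71.8
```

Grip gap 0.752 is about 65 mm, so it holds the terminal. I lift and carry it to the yellow cradle.

drive_tool([
  [[0, 0, -0.02], [0, 0, 0]],
  [[0, 0, -0.06], [0, 0, 0]],
  [[0, 0, -0.12], [0, 0, 0]],
  [[0, 0, -0.22], [0, 0, 0]],
  [[0, 0, -0.34], [0, 0, 0]],
  [[0, 0, -0.48], [0, 0, 0]],
  [[0, 0, -0.62], [0, 0, 0]],
  [[0, 0, -0.76], [0, 0, 0]],
  [[0, 0, -0.9], [0, 0, 0]],
  [[0, 0, -1], [0, 0, 0]],
])

```text
t: 58.2
eef_pos: [0.4788, 0.1778, 0.0827]
ee_rot: [[-0.968, -0.25, 0.002], [-0.25, 0.968, 0.0], [-0.002, 0.0, -1.0]]
contact_force: [-0.0, 1.1, -1.5]
finger_gap: 0.752
grasp_force: 72.1
```

drive_tool([
  [[0.02, -0.07, 0], [0, 0, 0.06]],
  [[0.05, -0.16, 0], [0, 0, 0.12]],
  [[0.09, -0.27, 0], [0, 0, 0.2]],
  [[0.12, -0.38, 0], [0, 0, 0.28]],
  [[0.15, -0.48, 0], [0, 0, 0.36]],
  [[0.19, -0.59, 0], [0, 0, 0.44]],
  [[0.22, -0.7, 0], [0, 0, 0.52]],
  [[0.26, -0.8, 0], [0, 0, 0.6]],
  [[0.29, -0.9, 0], [0, 0, 0.68]],
  [[0.32, -1, 0], [0, 0, 0.742]],
])

```text
t: 59.2
eef_pos: [0.4727, 0.072, 0.081]
ee_rot: [[-0.99, 0.138, 0.0], [0.138, 0.99, 0.0], [-0.0, 0.0, -1.0]]
contact_force: [0.8, -0.3, -2.4]
finger_gap: 0.75
grasp_force: 72.1
```

drive_tool([
  [[-0.02, -0.1, 0], [0, 0, 0]],
  [[-0.04, -0.2, 0], [0, 0, 0]],
  [[-0.06, -0.3, 0], [0, 0, 0]],
  [[-0.08, -0.4, 0], [0, 0, 0]],
  [[-0.1, -0.5, 0], [0, 0, 0]],
  [[-0.12, -0.6, 0], [0, 0, 0]],
  [[-0.15, -0.7, 0], [0, 0, 0]],
  [[-0.17, -0.8, 0], [0, 0, 0]],
  [[-0.19, -0.9, 0], [0, 0, 0]],
  [[-0.211, -0.988, 0], [0, 0, 0]],
])

```text
t: 60.2
eef_pos: [0.4803, -0.0287, 0.081]
ee_rot: [[-0.991, 0.135, -0.0], [0.135, 0.991, 0.0], [0.0, 0.0, -1.0]]
contact_force: [-0.2, 0.5, -2.0]
finger_gap: 0.751
grasp_force: 72.1
```

drive_tool([
  [[-0.02, -0.1, 0], [0, 0, 0]],
  [[-0.04, -0.2, 0], [0, 0, 0]],
  [[-0.06, -0.3, 0], [0, 0, 0]],
  [[-0.08, -0.4, 0], [0, 0, 0]],
  [[-0.1, -0.5, 0], [0, 0, 0]],
  [[-0.12, -0.6, 0], [0, 0, 0]],
  [[-0.15, -0.7, 0], [0, 0, 0]],
  [[-0.17, -0.8, 0], [0, 0, 0]],
  [[-0.19, -0.9, 0], [0, 0, 0]],
  [[-0.211, -0.988, 0], [0, 0, 0]],
])

```text
t: 61.2
eef_pos: [0.4879, -0.1295, 0.081]
ee_rot: [[-0.991, 0.135, 0.0], [0.135, 0.991, 0.0], [-0.0, 0.0, -1.0]]
contact_force: [-0.4, -0.3, -2.4]
finger_gap: 0.757
grasp_force: 72.1
```

drive_tool([
  [[-0.02, -0.1, 0], [0, 0, 0]],
  [[-0.04, -0.2, 0], [0, 0, 0]],
  [[-0.06, -0.3, 0], [0, 0, 0]],
  [[-0.08, -0.4, 0], [0, 0, 0]],
  [[-0.1, -0.5, 0], [0, 0, 0]],
  [[-0.12, -0.6, 0], [0, 0, 0]],
  [[-0.15, -0.7, 0], [0, 0, 0]],
  [[-0.17, -0.8, 0], [0, 0, 0]],
  [[-0.211, -0.988, 0], [0, 0, 0]],
  [[-0.211, -0.988, 0], [0, 0, 0]],
])

```text
t: 62.2
eef_pos: [0.4959, -0.2319, 0.081]
ee_rot: [[-0.991, 0.136, 0.001], [0.136, 0.991, -0.001], [-0.001, -0.001, -1.0]]
contact_force: [0.5, -0.4, -2.1]
finger_gap: 0.753
grasp_force: 72.1
```

```bash
python3 - <<'E'
from cr import *
a,c,s=wsnap('w18'); e=s['eef_pos']; print(e,np.degrees(np.arctan2(s['ee_rot'][1][1],s['ee_rot'][0][1])),s['finger_gap'],s['grasp_force'])
R=np.array(s['ee_rot']); X=lambda u,v,z:proj(c,np.array([e[0],e[1],z])+R[:,0]*u+R[:,1]*v)
print('term corners pred',[X(u,v,e[2]+.0185+.022).round(0).tolist() for u in(.075,-.075) for v in(-.033,.033)])
th=np.radians(-7.75); 
print('pocket near pred',[proj(c,[.4955-.082*np.cos(th)-v*np.sin(th),-.2293-.082*np.sin(th)+v*np.cos(th),.012]).round(0).tolist() for v in(-.04,.04)],'tool col',X(.082,0,.012).round(0))
g=cv2.cvtColor(a,cv2.COLOR_BGR2HSV)
for r in range(60,160,8):
    d=np.abs(np.diff(a[r,180:460].astype(int),axis=0)).max(1); ed=np.where(d>18)[0]+180; print(r,ed.tolist())
E
```

```text
[ 0.49592201 -0.23188825  0.08101689] 82.17002010096718 0.7528157979774179 72.14300394058228
term corners pred [[226.0, 108.0], [414.0, 108.0], [252.0, 426.0], [387.0, 426.0]]
pocket near pred [[261.0, 87.0], [385.0, 86.0]] tool col [319.  88.]
60 []
68 []
76 [248, 249, 250, 251, 282, 283]
84 [248, 249, 250, 251, 396]
92 [249, 250, 251, 256, 257, 260, 262, 263, 264, 265, 277, 278, 279, 380, 381]
100 [249, 250, 251, 252, 260, 262, 263, 264, 265, 266, 272, 273, 274, 380, 381]
108 [250, 251, 252, 263, 264, 265, 266, 269, 270, 271, 379, 380]
116 []
124 [404, 405, 406]
132 [231, 243, 244, 406, 407]
140 [243, 244, 245, 392, 393, 394, 405, 406, 407]
148 [244, 245, 262, 263, 264, 292, 293, 294, 303, 304, 305, 332, 333, 334, 343, 344, 345, 373, 374, 391, 392, 393, 404, 405, 406]
156 [180, 181, 244, 245, 246, 263, 264, 265, 292, 293, 294, 303, 304, 305, 332, 333, 334, 342, 343, 344, 372, 373, 374, 391, 392, 393, 404, 405]
```

```bash
python3 - <<'E'
from cr import *
a=cv2.imread('pics/w18.png'); c,e,R=pickle.load(open('pics/w18.pkl','rb'))
g=cv2.cvtColor(a,cv2.COLOR_BGR2HSV)
print(list(zip(range(70,150,3),a[70:150:3,322].tolist())))
X=lambda u,v,z:proj(c,np.array([e[0],e[1],z])+R[:,0]*u+R[:,1]*v)
for z in (.1,.1155,.1215): print(z,X(.075,0,z).round(1),X(.072,0,z).round(1),X(.07,0,z).round(1))
print('rim inner near',X(.082,0,.012),'floor',X(.082,0,.006),'rim outer',X(.09,0,.012))
E
```

```text
[(70, [41, 42, 41]), (73, [68, 65, 62]), (76, [102, 97, 92]), (79, [104, 99, 95]), (82, [94, 90, 85]), (85, [83, 79, 76]), (88, [66, 98, 115]), (91, [33, 109, 144]), (94, [31, 109, 143]), (97, [32, 109, 144]), (100, [32, 109, 143]), (103, [32, 109, 144]), (106, [32, 110, 144]), (109, [31, 109, 144]), (112, [27, 94, 123]), (115, [26, 95, 126]), (118, [27, 101, 134]), (121, [27, 104, 138]), (124, [29, 105, 139]), (127, [28, 106, 140]), (130, [28, 100, 133]), (133, [29, 33, 38]), (136, [28, 26, 27]), (139, [28, 25, 27]), (142, [86, 83, 80]), (145, [135, 131, 125]), (148, [136, 131, 125])]
0.1 [319.6 105.2] [319.6 112.8] [319.6 117.8]
0.1155 [319.8 107.2] [319.8 115.6] [319.7 121.2]
0.1215 [319.8 108.1] [319.8 116.9] [319.8 122.7]
rim inner near [319.19070002  87.72460612] floor [319.17134547  87.74485818] rim outer [319.2094353   74.57238249]
```

The terminal sits on the tool axis within 1 mm. The pocket is about 2.2 mm to +y. I correct and lower.

drive_tool([
  [[0, 0.01, 0.08], [0, 0, 0]],
  [[0, 0.022, 0.18], [0, 0, 0]],
  [[0, 0.022, 0.29], [0, 0, 0]],
  [[0, 0.022, 0.4], [0, 0, 0]],
  [[0, 0.022, 0.51], [0, 0, 0]],
  [[0, 0.022, 0.62], [0, 0, 0]],
  [[0, 0.022, 0.71], [0, 0, 0]],
  [[0, 0.022, 0.78], [0, 0, 0]],
  [[0, 0.022, 0.83], [0, 0, 0]],
  [[0, 0.022, 0.85], [0, 0, 0]],
])

```text
t: 63.25
eef_pos: [0.4956, -0.2271, -0.0045]
ee_rot: [[-0.991, 0.135, -0.0], [0.135, 0.991, 0.0], [0.0, 0.0, -1.0]]
contact_force: [-0.2, -0.8, -2.4]
finger_gap: 0.752
grasp_force: 72.1
```

drive_tool([
  [[0, 0, 0.01], [0, 0, 0]],
  [[0, 0, 0.02], [0, 0, 0]],
  [[0, 0, 0.03], [0, 0, 0]],
  [[0, 0, 0.04], [0, 0, 0]],
  [[0, 0, 0.05], [0, 0, 0]],
  [[0, 0, 0.06], [0, 0, 0]],
  [[0, 0, 0.07], [0, 0, 0]],
  [[0, 0, 0.08], [0, 0, 0]],
  [[0, 0, 0.085], [0, 0, 0]],
  [[0, 0, 0.085], [0, 0, 0]],
])

```text
t: 64.25
eef_pos: [0.4957, -0.2272, -0.0122]
ee_rot: [[-0.991, 0.135, 0.0], [0.135, 0.991, -0.0], [-0.0, -0.0, -1.0]]
contact_force: [-1.8, 0.5, 4.0]
finger_gap: 0.751
grasp_force: 72.8
```

The arm had still been settling at that picture, so the terminal is now 2 mm too far to +y. I lift 2 mm, shift back and set down.

drive_tool([
  [[0, 0, -0.01], [0, 0, 0]],
  [[0, 0, -0.02], [0, 0, 0]],
  [[0, -0.005, -0.02], [0, 0, 0]],
  [[0, -0.01, -0.02], [0, 0, 0]],
  [[0, -0.015, -0.02], [0, 0, 0]],
  [[0, -0.02, -0.02], [0, 0, 0]],
  [[0, -0.02, -0.01], [0, 0, 0]],
  [[0, -0.02, 0], [0, 0, 0]],
  [[0, -0.02, 0.005], [0, 0, 0]],
  [[0, -0.02, 0.005], [0, 0, 0]],
])

```text
t: 65.25
eef_pos: [0.4955, -0.2292, -0.0123]
ee_rot: [[-0.991, 0.135, 0.0], [0.135, 0.991, -0.0], [-0.0, -0.0, -1.0]]
contact_force: [-3.2, 0.8, 9.7]
finger_gap: 0.751
grasp_force: 73.7
```

drive_tool([
  [[0, 0, -0.01], [0, 0, 0]],
  [[0, 0, -0.01], [0, 0, 0]],
  [[0, 0, -0.01], [0, 0, 0]],
  [[0, 0, -0.01], [0, 0, 0]],
  [[0, 0, -0.02], [0, 0, 0]],
  [[0, 0, -0.05], [0, 0, 0]],
  [[0, 0, -0.15], [0, 0, 0]],
  [[0, 0, -0.35], [0, 0, 0]],
  [[0, 0, -0.6], [0, 0, 0]],
  [[0, 0, -0.9], [0, 0, 0]],
], hand=1)

```text
t: 66.25
eef_pos: [0.4951, -0.2289, 0.0781]
ee_rot: [[-0.991, 0.135, -0.001], [0.135, 0.991, 0.001], [0.001, 0.0, -1.0]]
contact_force: [1.0, -0.9, -0.0]
finger_gap: 1.002
grasp_force: 0.0
```

drive_tool([
  [[0, 0.1, -0.1], [0, 0, 0]],
  [[0, 0.2, -0.2], [0, 0, 0]],
  [[0, 0.3, -0.3], [0, 0, 0]],
  [[0, 0.4, -0.4], [0, 0, 0]],
  [[0, 0.5, -0.5], [0, 0, 0]],
  [[0, 0.6, -0.6], [0, 0, 0]],
  [[0, 0.7, -0.7], [0, 0, 0]],
  [[0, 0.8, -0.8], [0, 0, 0]],
  [[0, 0.85, -1], [0, 0, 0]],
  [[0, 0.85, -1], [0, 0, 0]],
])

```text
t: 67.25
eef_pos: [0.5079, -0.1443, 0.1793]
ee_rot: [[-0.991, 0.134, 0.003], [0.134, 0.991, -0.001], [-0.003, -0.001, -1.0]]
contact_force: [0.6, -1.1, -1.3]
finger_gap: 0.997
grasp_force: 0.0
```

```bash
python3 - <<'E'
from cr import *
a,c,s=wsnap('w19'); print(s['t'],s['eef_pos'],s['contact_force'])
t=snap('top','t19.png')[:,:,::-1]; sc=snap('scene','s19.png')[:,:,::-1]
A=cv2.resize(a,(800,500))[0:330]; B=cv2.resize(sc[190:320,260:400],(290,270),interpolation=cv2.INTER_CUBIC); D=cv2.resize(t[195:275,275:465],(510,270)[:2],interpolation=cv2.INTER_CUBIC)
cv2.imwrite('pics/f.png',np.vstack([A,np.hstack([B,D])]))
t0=cv2.imread('pics/top0.png').astype(int); d=np.abs(t.astype(int)-t0).max(2)
print('carton diff',d[215:250,165:212].mean().round(1),'hl diff',d[145:168,272:315].mean().round(1))
E
```

```text
67.25 [ 0.50788455 -0.14432545  0.17927091] [ 0.61490573 -1.0605248  -1.34680099]
carton diff 3.5 hl diff 3.9
```

View pics/f.png

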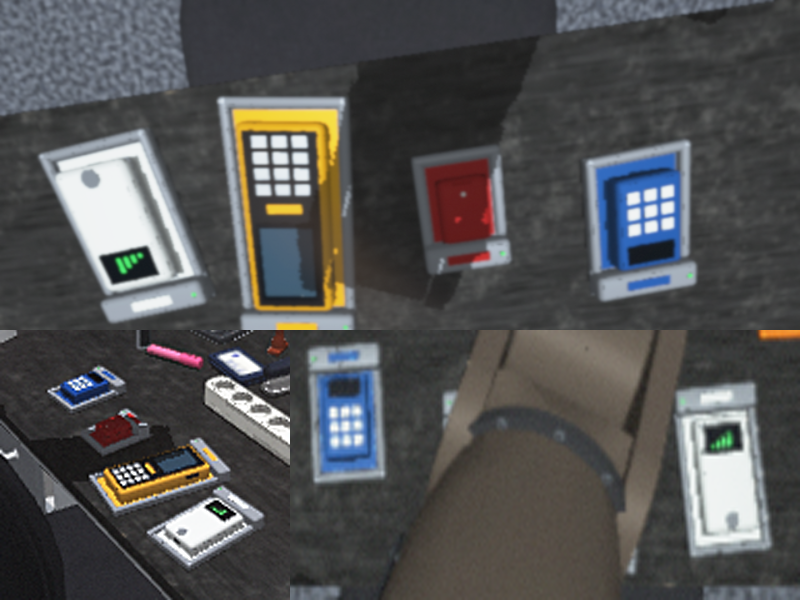

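The last picture shows all four devices flat inside their own pockets, with the carton and highlighter unchanged. I hand in.

```bash
python3 -c "
from workcell import workorder
print(workorder.hand_in())"
```

```text
the job is handed in; nothing more can be done
None
```

All four devices were placed face up and flat in their own cradles, the carton and highlighter were left where they stood, and the job was handed in at about 67 s; no verdict came back with the hand-in.

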